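Sweep up the spent button cells and weigh them

ROBOT

A 6-joint arm with a two-finger parallel gripper is mounted at the origin on a cart in front of the work surface, level with it; the furniture and walls round the work are solid. World frame = base frame: x ahead of the robot, y to its left, z up, the work surface at z = 0. Lengths are in mm, angles in rad, forces in N, time in s.
With the tool pointing down it reaches from about 225 to 725 mm from the base axis. Payload 3.1 kg.
Tool frame: the origin (TCP) lies at the very end of the fingers, on their centre line; the grasp point (between the pads) lies 19 mm behind it; z points along the fingers, x is the direction in which the jaws open and shut, and the axes are right-handed (so a half turn about z gives the same grasp; the last joint's range is limited). The gripper opens to 85 mm and grips with 20 to 120 N. Pads are 22 mm wide; open, the fingers measure 114 mm over their backs; the gripper's body (76 mm by 85 mm) begins 54 mm behind the grasp point. The pads swing forward as they close: fully open they stand 13 mm farther back than shut.
Start: joints at [1.035, 0.048, 0.099, 1.622, 0, 1.443], TCP at [208.216, 481.937, 231.312] pointing down, gripper open.
Joint ranges: [-2.91, 2.91], [-0.99, 1.94], [-1.21, 1.42], [-2.12, 2.29], [-1.49, 1.47], [-3.14, 3.14]. Speed limits (rad/s): [2.79, 2.79, 3.14, 3.14, 3.14, 3.14].

INTERFACE

Orientations are given as a rotation vector (axis times angle).
In Python, from workcell import arm gives the robot as it stands.
- The arm moves only by the shell command python3 -m crank 'ROWS' [FORCE]. ROWS is JSON, a list that holds one entry, the list of rows, each a list of 5 numbers: the closure, from 0 (fully open) to 1 (shut), then the shift along the tool's x, y, z in m, then the turn about the tool's z in rad. A call has 1 to 12 rows; each row is the pose to reach, as a shift and turn from the pose commanded when the call began, along the tool's axes at that moment; what a row does not reach only later rows make up. A row lasts 1/8 s, in which the tool goes at most 62.5 mm and 10.7 degrees, less where a joint would pass 70% of its speed; a pose out of reach is approached as far as the arm can. A call with a gripper value outside its range is refused whole. The fingers move at their own pace and stop on an object; FORCE is the grip in N (left out, the last holds). Time passes only in rows, so rows that repeat a pose let the fingers close. It gives the time, the measured TCP pose, the force and the opening at its end, in the units of the state.
- arm.read_state(): the state, without advancing time (a new reading comes with each control period).
- arm.camera(name): name is "scene" or "top" or "wrist"; returns the picture (480x640x3 uint8, red, green, blue); there is no depth.
- arm.get_calibration(name): a dict with "fovy" (degrees; the focal length in pixels is half the picture's height over the tangent of half this angle, whatever the lens; pixels are square), "cx", "cy" (the principal point, pixels), "extrinsics" (4x4, takes a point from camera to world coordinates). Camera axes: x right, y up, looking along -z (the intrinsics and any distortion apply to the point x, -y, -z); pixel columns grow to the right and rows downward; lengths in mm; the calibration is good to about 2 mm. A picture is of the moment at which its call begins: read the wrist's pose just before it. get_calibration takes no time and is no camera call; for the wrist camera it gives the pose at the moment of the call.
- arm.sign_off(): hands the job in, once; it reports no verdict.
The state is a dict: "clock": time; "joint_positions": joint angles; "qvel": joint speeds; "effort": joint torques, N m; "tcp_pos": TCP position; "tcp_rot": TCP orientation; "contact_force": force on the tool from outside, world axes, zero at the start; "torque": the same for the moment, N m; "opening": finger opening in mm.
Only numpy, scipy, OpenCV 4.12 (cv2) and the standard library are available. Lean on these libraries where they do the work, as an engineer would, in place of code of your own. Each camera call takes 0.05 s, during which the arm holds its last target. There are 200 camera calls.

TASK

Stand the blue basket under the open lip of the sorting board so that its rim is tucked in beneath the lip, then sweep all the spent button cells off the board into it with the scraper; do not pick cells off the board with the fingers (one that misses the basket may be picked up). Lay the scraper back upright in the middle of its black mat, hang the loaded basket by its bail on both prongs of the spring scale's hook and let its weight down slowly, without dropping it, until the pointer settles and the basket hangs free and upright. Leave the meter, the vial and the jar where they are.

Things in the scene. Friction and masses are not known exactly. Their poses are not given: they have to be found in the camera images.
- board: Sorting board, fixed: white deck 200 (x) x 140 (y) mm, top at z = 75 mm, 6 mm thick, on two dark side panels. Origin on the table under its centre, z up. Aluminium rims, top z = 89 mm, on both sides (inner faces y = +-65 mm) and the back (inner face x = +95 mm); open at the lip, x = -100 mm.
- lip (a point): Middle of the board's open edge, on the deck top; axes as the board; faces roughly the robot (-x). Under it (underside z = 69 mm) the deck overhangs freely for 65 mm, to the side panels; a basket tucked under it must be drawn out before it is lifted.
- basket: Blue open basket, 120 (x) x 170 (y) mm outside, rim 53 mm high, walls and floor 4 mm, 0.3 kg (+-15 %). Origin: centre of its underside, z up. Steel bail: a rigid arch in the plane x = 0, legs at y = +-85 mm, straight 8 mm crossbar along y from y = -62 to +62 mm, axis at z = 165 mm. Both ends alike.
- bail (a point): Middle of the bail's crossbar, on its axis; axes as the basket. Round it a black grip 14 (x) x 36 (y) x 20 (z) mm, to be gripped from above across x.
- scraper: Yellow scraper, 0.12 kg. Origin: centre of its underside, z up. Base 90 (y) x 14 (z) mm, rear end x = +26 mm; black rubber blade 90 mm wide (y), 22 mm high, front face x = -34 mm, which leads when sweeping. Upright orange rib 18 (x) x 60 (y) mm centred at x = +10, y = 0, z = 14 to 61 mm: grip it across x at about z = 43 mm.
- mat: Black rubber rest mat for the scraper, fixed, 100 (x) x 130 (y) x 3 mm; origin at the centre of its underside. The scraper lies on it at the start, roughly aligned.
- scale: Stand of the spring scale, fixed. Origin on the table under the unloaded hook seat. Base plate 150 x 150 x 12 mm from x = +50 to +200 mm; dark column 30 x 50 mm, front at x = +145 mm, top z = 312 mm, with a white panel of ticks. The fork hook reaches from it in -x (roughly towards the robot).
- hook_seat (a point): Where the middle of the crossbar rests in the hook; moves with it; 240 mm up unloaded; axes as the scale, crossbar along y. Two 8 mm prongs along x at y = +-38 mm with V seats; front tips at x = -22, tops 11 mm above this point; behind, tops 5 mm above it, joined by a bar at x = +85 mm. Come from -x with the prongs under the crossbar, inside the bail's legs, then lower.
- scale_hook (a joint): Downward travel of the sprung hook, with its red pointer, in m: 0 unloaded, stop at 0.06. Spring 120 N/m with damping, so the loaded basket (2.8 to 4.3 N) brings it to 0.02 to 0.036.
- cell_0: Spent button cell, steel disc 24.4 mm in diameter, 8 mm thick, about 12 g; origin at the centre of its underside. Lies flat on the board at the start; three to six of the six cells are there, the others are absent.
- cell_1: Spent button cell, steel disc 24.4 mm in diameter, 8 mm thick, about 12 g; origin at the centre of its underside. Lies flat on the board at the start; three to six of the six cells are there, the others are absent.
- cell_2: Spent button cell, steel disc 24.4 mm in diameter, 8 mm thick, about 12 g; origin at the centre of its underside. Lies flat on the board at the start; three to six of the six cells are there, the others are absent.
- cell_3: Spent button cell, steel disc 24.4 mm in diameter, 8 mm thick, about 12 g; origin at the centre of its underside. Lies flat on the board at the start; three to six of the six cells are there, the others are absent.
- cell_4: Spent button cell, steel disc 24.4 mm in diameter, 8 mm thick, about 12 g; origin at the centre of its underside. Lies flat on the board at the start; three to six of the six cells are there, the others are absent.
- cell_5: Spent button cell, steel disc 24.4 mm in diameter, 8 mm thick, about 12 g; origin at the centre of its underside. Lies flat on the board at the start; three to six of the six cells are there, the others are absent.
- meter: Bystander: dark blue hand-held meter, 92 x 52 x 18 mm; leave alone.
- vial: Bystander: white vial with a blue cap, 31 mm wide, 48 mm high; leave alone.
- jar: Bystander: brown jar with a gold lid, 56 mm wide, 54 mm high; leave alone.
There are look-alikes about, which are no part of the job. There is more than one size of the board; the one meant has the size given above.

How it is judged:
By the outcome, as a careful person would: the job done as asked, in the order asked, and still so for the second after the job is handed in, with the robot touching nothing.
Of cell_0, cell_1, cell_2, cell_3, cell_4, cell_5 only 3 to 6 are there at a start; the rules pass over those that are not, and their reading is None.
At some moment in a run one of scraper may be knocked a few centimetres aside while the robot is not near it.
It also fails if it takes over 192 s, if anything falls off the work surface, if the arm or the gripper's body presses on something with over 40 N, if the wrist force passes 120 N, or if a joint passes its speed limit or range.

## Working session

There is one attempt and no reset: what is moved stays moved. The work goes in short steps, Python scripts to look and compute and a shell command to move; the robot and the scene stay as the last step left them, time stands still between calls to the robot, and variables do not carry over. Pictures are saved under pics/ and viewed, about 12 in all and at most 16, crops included, and the job is handed in when it is done.

```bash
ls; mkdir -p pics; python3 - <<'E'
from workcell import arm
import cv2
for n in("scene","top","wrist"):
    c=arm.get_calibration(n); print(n,c)
    cv2.imwrite(f"pics/{n}0.png",arm.camera(n)[:,:,::-1])
print(arm.read_state())
E
```

```text
pics
scene {'fovy': 56.299513983399116, 'cx': 311.9078854682376, 'cy': 237.49765366168785, 'extrinsics': array([[-8.20017788e-01,  2.11327050e-01, -5.31894449e-01,
        -8.05880535e+01],
       [-5.72004322e-01, -3.34333580e-01,  7.49020770e-01,
         1.01696423e+03],
       [-1.95418257e-02,  9.18456278e-01,  3.95039469e-01,
         6.12099908e+02],
       [ 0.00000000e+00,  0.00000000e+00,  0.00000000e+00,
         1.00000000e+00]])}
top {'fovy': 52.87200035761312, 'cx': 314.7795453115166, 'cy': 232.9586868952055, 'extrinsics': array([[-1.42527451e-02,  9.90937882e-01, -1.33562620e-01,
         3.29171699e+02],
       [-9.99876039e-01, -1.50185091e-02, -4.72760463e-03,
         1.49057068e+02],
       [-6.69067395e-03,  1.33478682e-01,  9.91029100e-01,
         1.73452245e+03],
       [ 0.00000000e+00,  0.00000000e+00,  0.00000000e+00,
         1.00000000e+00]])}
wrist {'fovy': 67.04150482531979, 'cx': 317.1094910107602, 'cy': 242.4904970421768, 'extrinsics': array([[ 3.97470090e-01, -8.71458774e-01, -2.87362371e-01,
         1.34722356e+02],
       [ 9.17611357e-01,  3.7657
[... 175 characters left out ...]
+00,  0.00000000e+00,
         1.00000000e+00]])}
{'clock': 0.15, 'joint_positions': array([1.03516301e+00, 4.86269502e-02, 9.79424571e-02, 1.62197430e+00,
       1.75286053e-05, 1.44300179e+00]), 'qvel': array([-0.00055602, -0.0035328 ,  0.00521783, -0.00227704,  0.00092133,
       -0.00071768]), 'effort': array([ 1.57156363e-03, -3.39259243e+01,  3.20424521e+01,  1.53228664e-02,
       -1.65928000e-04, -2.36118495e-05]), 'tcp_pos': array([207.99185073, 481.53223239, 230.35428854]), 'tcp_rot': array([ 2.62460621,  1.72511172, -0.002641  ]), 'contact_force': array([ 1.04026726, -0.84580063,  0.57546851]), 'torque': array([-0.00615624, -0.0224916 ,  0.0223569 ]), 'opening': 85.58820764957301}
```

View pics/top0.png

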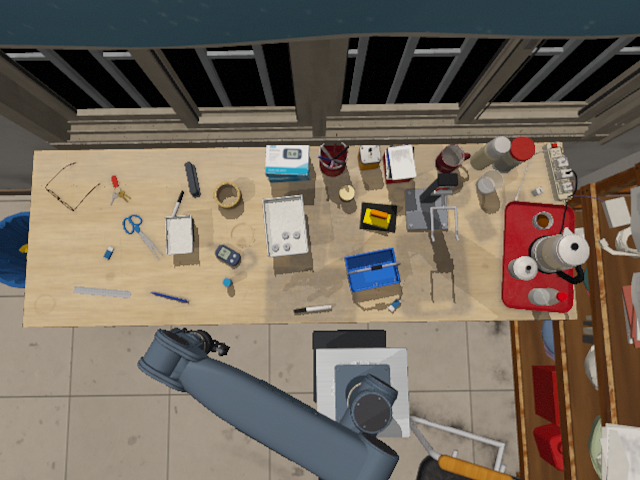

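View pics/scene0.png

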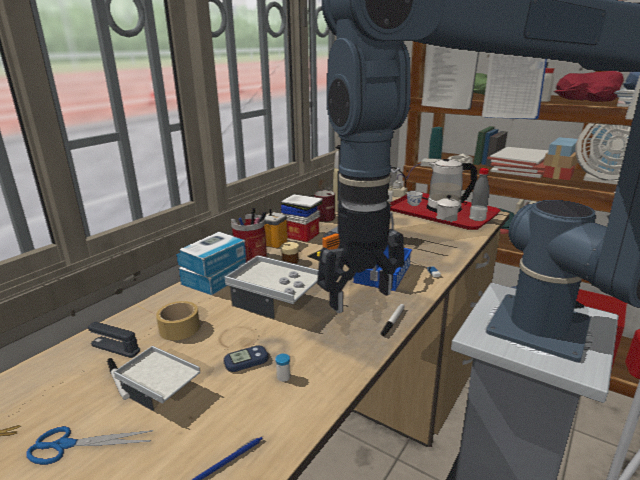

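```bash
cat > h.py <<'E'
from workcell import arm
import cv2, numpy as np
from scipy.spatial.transform import Rotation as R
def snap(n,f=None):
    c=arm.get_calibration(n); im=arm.camera(n)[:,:,::-1].copy()
    if f: cv2.imwrite("pics/"+f,im)
    np.savez(f"cal_{n}.npz",**c); return im,c
def w(c,u,v,z):
    f=240/np.tan(np.radians(c["fovy"])/2); E=c["extrinsics"]
    d=E[:3,:3]@np.array([(u-c["cx"])/f,-(v-c["cy"])/f,-1]); o=E[:3,3]
    return o+d*(z-o[2])/d[2]
def px(c,p):
    f=240/np.tan(np.radians(c["fovy"])/2); E=c["extrinsics"]
    q=E[:3,:3].T@(np.array(p)-E[:3,3]); return c["cx"]+f*q[0]/-q[2], c["cy"]-f*q[1]/-q[2]
def go(x,y,z,yaw=None):
    """shift in m (tool axes), turn rad; yaw = world direction (deg) of tool x, mod 180"""
    s=arm.read_state(); M=R.from_rotvec(s["tcp_rot"]).as_matrix()
    d=M.T@(np.array([x,y,z])-s["tcp_pos"])/1000
    y0=np.degrees(np.arctan2(M[1,0],M[0,0]))
    t=0 if yaw is None else -((yaw-y0+90)%180-90)
    print("tcp",s["tcp_pos"].round(1),"yaw",y0.round(1),"shift",d.round(4),"turn",round(np.radians(t),4),"j",s["joint_positions"].round(2),"t",s["clock"])
def mask(im,lo,hi,amin=30):
    m=cv2.inRange(cv2.cvtColor(im,cv2.COLOR_BGR2HSV),np.array(lo),np.array(hi))
    cs=[c for c in cv2.findContours(m,cv2.RETR_EXTERNAL,cv2.CHAIN_APPROX_NONE)[0] if cv2.contourArea(c)>amin]
    return m,sorted(cs,key=cv2.contourArea,reverse=True)
E
python3 - <<'E'
from h import *
im,c=snap("top","top1.png")
cv2.imwrite("pics/top1c.png",cv2.resize(im[140:320,250:480],None,fx=3.3,fy=3.3,interpolation=cv2.INTER_CUBIC))
for n,u,v,z in [("board",286,226,75),("basket",372,271,40),("scraper",377,217,20),("scale",440,218,240),("meter",228,257,10),("jar",347,193,50),("vial",228,283,40)]:
    print(n,w(c,u,v,z).round())
go(300,60,400,0)
E
```

```text
board [579. 257.  75.]
basket [420. -41.  40.]
scraper [615. -67.  20.]
scale [ 572. -237.  240.]
meter [479. 470.  10.]
jar [698.  40.  50.]
vial [386. 463.  40.]
tcp [208.  481.6 230.6] yaw 66.6 shift [-0.3508  0.2516 -0.169 ] turn 1.163 j [1.04 0.05 0.1  1.62 0.   1.44] t 0.2
```

View pics/top1c.png

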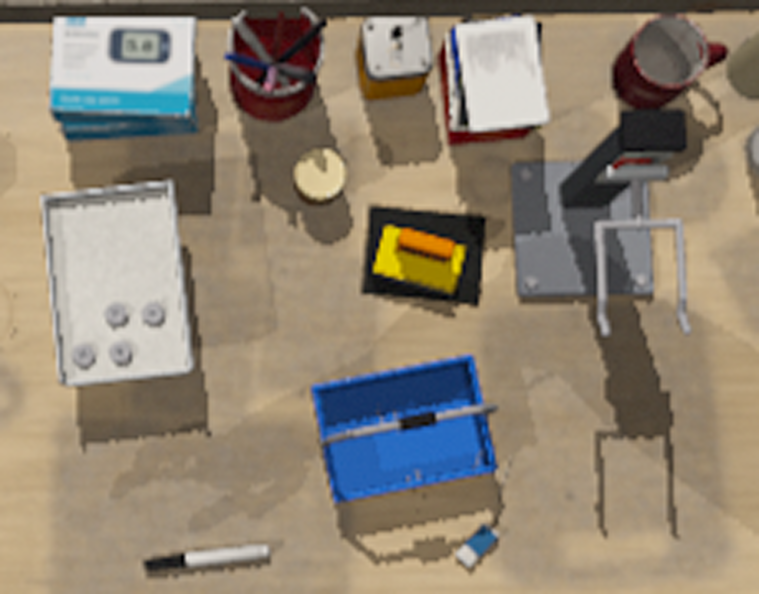

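```bash
python3 -m crank '[[[0,0,0,-0.06,0.15],[0,-0.03,0.04,-0.11,0.3],[0,-0.06,0.09,-0.15,0.45],[0,-0.09,0.14,-0.17,0.6],[0,-0.12,0.19,-0.17,0.75],[0,-0.15,0.24,-0.17,0.9],[0,-0.18,0.29,-0.17,1.05],[0,-0.21,0.335,-0.17,1.163],[0,-0.227,0.362,-0.17,1.163],[0,-0.227,0.362,-0.17,1.163],[0,-0.227,0.362,-0.17,1.163]]]'; python3 - <<'E'
from h import *
im,c=snap("wrist","w1.png"); go(450,130,400,0)
E
```

```text
clock: 1.58
tcp_pos: [450.1, 130.4, 401.3]
tcp_rot: [-3.141, -0.0, 0.001]
contact_force: [-0.3, 0.4, -0.7]
opening: 85.6
tcp [450.  130.7 401.5] yaw 0.1 shift [0.     0.0007 0.0015] turn 0.001 j [0.14 0.02 0.43 1.97 0.   1.71] t 1.625
```

View pics/w1.png

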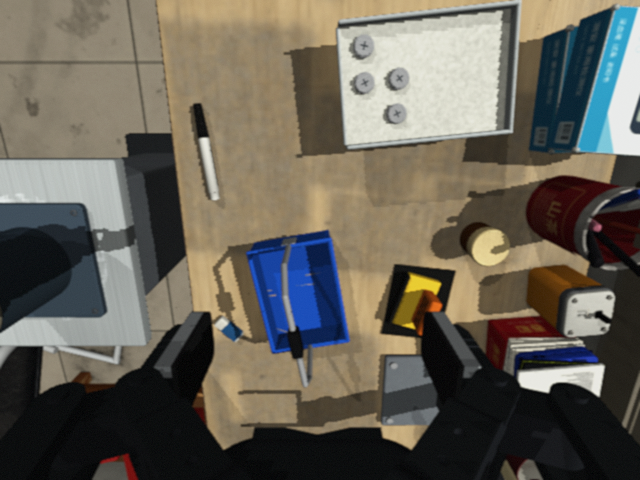

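```bash
python3 - <<'E'
from h import *
im=cv2.imread("pics/w1.png")
a=cv2.resize(im[225:360,235:460],None,fx=3.4,fy=3.4,interpolation=cv2.INTER_CUBIC)
b=cv2.resize(im[0:160,320:530],None,fx=3.4,fy=3.4,interpolation=cv2.INTER_CUBIC)[:,:765]
b=np.pad(b,((0,0),(0,765-b.shape[1]),(0,0)));cv2.imwrite("pics/w1c.png",cv2.resize(np.vstack([b,a]),None,fx=.6,fy=.6) if 0 else b);cv2.imwrite("pics/w1d.png",a)
E
```

```text
(no output)
```

View pics/w1d.png

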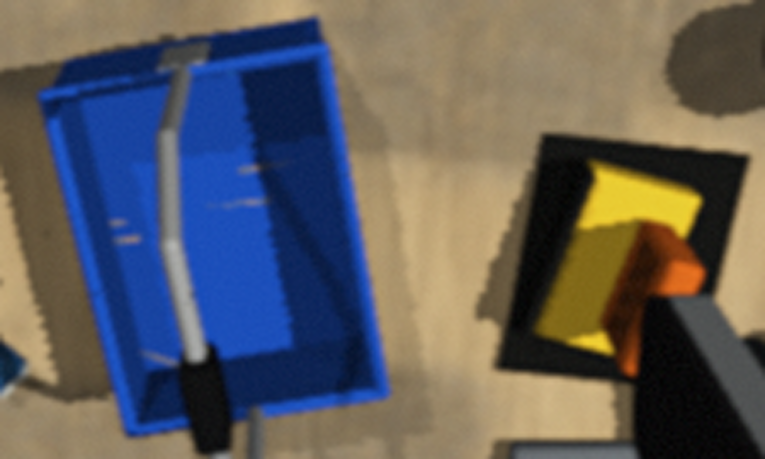

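View pics/w1c.png

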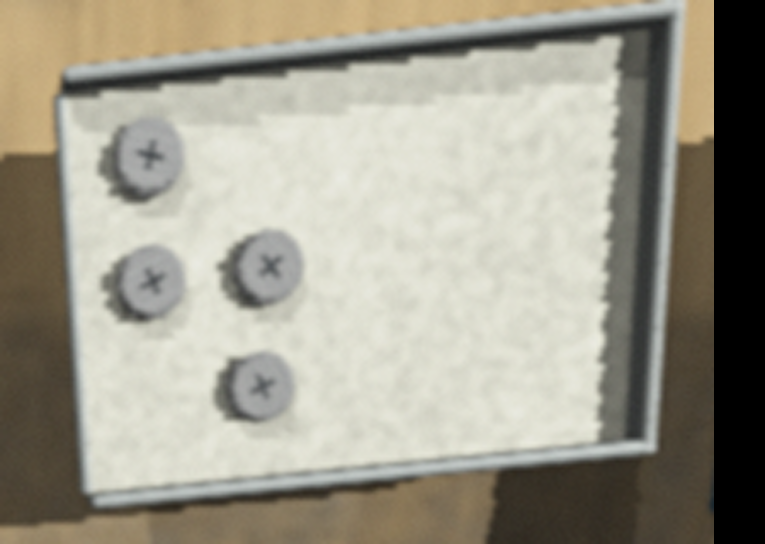

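```bash
python3 - <<'E'
from h import *
c=dict(np.load("cal_wrist.npz"))
def P(l,ox,oy,z): return np.array([w(c,u/3.4+ox,v/3.4+oy,z) for u,v in l])[:,:2]
b=P([(40,96),(327,47),(388,398),(130,435)],235,225,53); print(b.round(1), b.mean(0))
print([np.linalg.norm(b[i]-b[i-1]).round(1) for i in range(4)])
for i,j in((3,0),(2,1)): d=b[j]-b[i]; print("ybasket yaw",np.degrees(np.arctan2(-d[0],d[1])))
for i,j in((0,1),(3,2)): d=b[j]-b[i]; print("xbasket yaw",np.degrees(np.arctan2(d[1],d[0])))
r=P([(66,68),(684,3),(657,450),(92,506)],320,0,89);print(r.round(1),r.mean(0),[np.linalg.norm(r[i]-r[i-1]).round(1) for i in range(4)])
for i,j in((0,1),(3,2)): d=r[j]-r[i]; print("board yaw",np.degrees(np.arctan2(d[1],d[0])))
l=P([(58,95),(88,493)],320,0,75); d=l[0]-l[1]; print("lip",l.round(1),np.linalg.norm(d),"yaw",np.degrees(np.arctan2(-d[0],d[1])))
print("cells",P([(150,153),(152,282),(272,265),(263,385)],320,0,83).round(1))
print("grip",P([(205,357),(212,440)],235,225,170))
s=P([(592,162),(702,193),(535,330),(610,355)],235,225,14);print("yellow",s.round(1))
m=P([(543,133),(748,155),(500,367)],235,225,3);print("mat",m.round(1))
E
```

```text
[[ 349.2   31.3]
 [ 470.6   52.9]
 [ 500.7 -117.2]
 [ 380.8 -137.1]] [425.34531439 -42.51416482]
[np.float64(171.3), np.float64(123.3), np.float64(172.8), np.float64(121.5)]
ybasket yaw 10.627078680501207
ybasket yaw 10.024497346435592
xbasket yaw 10.132986226238778
xbasket yaw 9.431285764632932
[[475.4 316.9]
 [671.9 334.8]
 [686.4 198.5]
 [487.2 179.5]] [580.22400014 257.43601542] [np.float64(137.9), np.float64(197.3), np.float64(137.1), np.float64(200.0)]
board yaw 5.213184699067461
board yaw 5.453869269642501
lip [[473.6 312.3]
 [486.8 183.2]] 129.7062283393521 yaw 5.819411931377322
cells [[504.2 293.4]
 [506.5 253.8]
 [547.4 259.2]
 [546.9 220.4]]
grip [[424.81253732 -22.66404239]
 [426.63292483 -56.49083126]]
yellow [[ 596.3  -15.9]
 [ 649.2  -31.7]
 [ 575.4 -104.7]
 [ 613.2 -118.7]]
mat [[ 575.    -5.7]
 [ 673.   -17. ]
 [ 561.7 -132.4]]
```

```bash
python3 - <<'E'
from h import *
c=dict(np.load("cal_wrist.npz"))
print(w(c,198,105,8),w(c,214,196,8))
go(425.3,-42.5,146,10)
E
```

```text
[285.93619012 233.15755899   8.        ] [296.58645254 105.89288519   8.        ]
tcp [450.  130.7 401.5] yaw 0.1 shift [-0.0248  0.1733  0.2554] turn -0.1735 j [0.14 0.02 0.43 1.97 0.   1.71] t 1.625
```

```bash
python3 -m crank '[[[0,-0.008,0.058,0.02,-0.087],[0,-0.017,0.116,0.04,-0.174],[0,-0.0248,0.1733,0.06,-0.1735],[0,-0.0248,0.1733,0.12,-0.1735],[0,-0.0248,0.1733,0.17,-0.1735],[0,-0.0248,0.1733,0.21,-0.1735],[0,-0.0248,0.1733,0.24,-0.1735],[0,-0.0248,0.1733,0.2554,-0.1735],[0,-0.0248,0.1733,0.2554,-0.1735]]]'; python3 - <<'E'
from h import *
snap("wrist","w2.png"); go(425.3,-42.5,146,10)
E
```

```text
clock: 2.75
tcp_pos: [425.1, -42.4, 145.4]
tcp_rot: [-3.129, -0.274, 0.002]
contact_force: [-0.0, -0.5, -0.5]
opening: 85.6
tcp [426.  -42.8 146.6] yaw 10.0 shift [-0.0006 -0.0004  0.0006] turn 0.0001 j [-0.26 -0.21 -0.31  1.47  0.    1.14] t 2.8
```

View pics/w2.png

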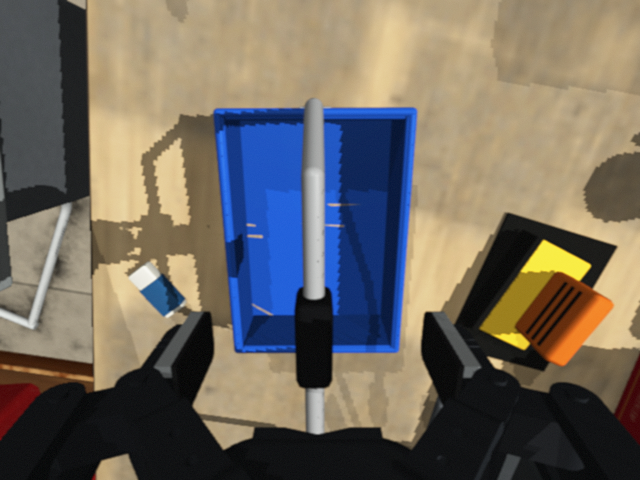

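```bash
python3 -m crank '[[[1,0,0,0,0],[1,0,0,0,0],[1,0,0,0,0],[1,0,0,0,0],[1,0,0,0,0],[1,0,0,0,0],[1,0,0,-0.01,0],[1,0,0,-0.025,0],[1,0,0,-0.045,0],[1,0,0,-0.065,0],[1,0,0,-0.065,0]]]' 60; python3 - <<'E'
from h import *
go(391,239.5,211,5.4)
E
```

```text
clock: 4.18
tcp_pos: [427.3, -43.6, 213.4]
tcp_rot: [3.128, 0.272, 0.007]
contact_force: [0.1, -0.2, -3.5]
opening: 13.0
tcp [427.3 -43.6 213.4] yaw 9.9 shift [ 0.0132 -0.2851  0.002 ] turn 0.0793 j [-0.26 -0.21 -0.18  1.6   0.    1.14] t 4.175
```

```bash
python3 -m crank '[[[1,0.001,-0.015,0,0.01],[1,0.003,-0.05,0,0.02],[1,0.005,-0.095,0,0.035],[1,0.008,-0.145,0,0.05],[1,0.011,-0.195,0,0.065],[1,0.0135,-0.24,0,0.08],[1,0.015,-0.27,0,0.08],[1,0.0152,-0.2837,0,0.08],[1,0.0152,-0.2837,0.02,0.08],[1,0.0152,-0.2837,0.04,0.08],[1,0.0152,-0.2837,0.057,0.08],[1,0.0152,-0.2837,0.057,0.08]]]'; python3 - <<'E'
from h import *
snap("wrist","w3.png"); snap("scene","s3.png"); go(443.7,244.5,149,5.4)
E
```

```text
clock: 5.68
tcp_pos: [390.4, 237.7, 151.9]
tcp_rot: [3.137, 0.145, -0.006]
contact_force: [0.2, -0.0, -2.9]
opening: 13.4
tcp [391.8 238.5 154.1] yaw 5.3 shift [ 0.0522 -0.0012  0.0051] turn -0.0013 j [ 0.4  -0.13 -0.23  1.47 -0.    1.88] t 5.775
```

View pics/w3.png

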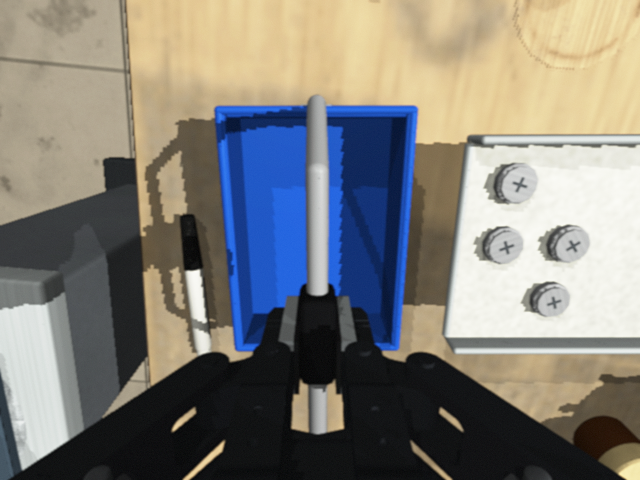

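```bash
python3 -m crank '[[[1,0,0,0.004,0],[1,0.012,0,0.005,0],[1,0.026,0,0.005,0],[1,0.04,0,0.005,0],[1,0.05,0,0.005,0],[1,0.053,0,0.005,0],[1,0.053,0,0.007,0],[1,0.053,0,0.0085,0],[1,0.053,0,0.0085,0],[1,0.053,0,0.0085,0]]]'; python3 - <<'E'
from h import *
go(443.7,244.5,146,5.4)
E
```

```text
clock: 7.02
tcp_pos: [444.2, 243.7, 146.1]
tcp_rot: [-3.138, -0.147, -0.001]
contact_force: [-1.5, -1.4, 3.3]
opening: 12.9
tcp [444.2 243.7 146.1] yaw 5.4 shift [-0.0004 -0.0008  0.0001] turn -0.0005 j [ 0.37 -0.   -0.12  1.45 -0.    1.85] t 7.025
```

```bash
python3 -m crank '[[[0,0,0,0,0],[0,0,0,0,0],[0,0,0,0,0],[0,0,0,-0.02,0],[0,0,0,-0.06,0],[0,0,0,-0.11,0],[0,0.01,0.03,-0.154,0.05],[0,0.03,0.08,-0.154,0.1],[0,0.05,0.13,-0.154,0.15],[0,0.07,0.18,-0.154,0.2],[0,0.09,0.23,-0.154,0.25],[0,0.11,0.28,-0.154,0.3]]]'; python3 -m crank '[[[0,0.0167,0.0373,0,0.025],[0,0.0167,0.0373,0,0.025],[0,0.0167,0.0373,0,0.025]]]'; python3 - <<'E'
from h import *
snap("wrist","w4.png"); go(600,-60,300,-13)
E
```

```text
clock: 8.52
tcp_pos: [580.9, -26.5, 299.4]
tcp_rot: [-3.124, 0.326, -0.001]
contact_force: [1.1, 0.5, -0.3]
opening: 84.9
clock: 8.9
tcp_pos: [588.8, -64.5, 299.3]
tcp_rot: [-3.12, 0.363, 0.001]
contact_force: [-0.5, 0.3, -1.3]
opening: 85.3
tcp [588.7 -63.9 299.6] yaw -13.2 shift [ 0.0101 -0.0064 -0.0004] turn -0.0037 j [-0.22  0.26  0.48  1.79  0.    1.58] t 8.95
```

View pics/w4.png

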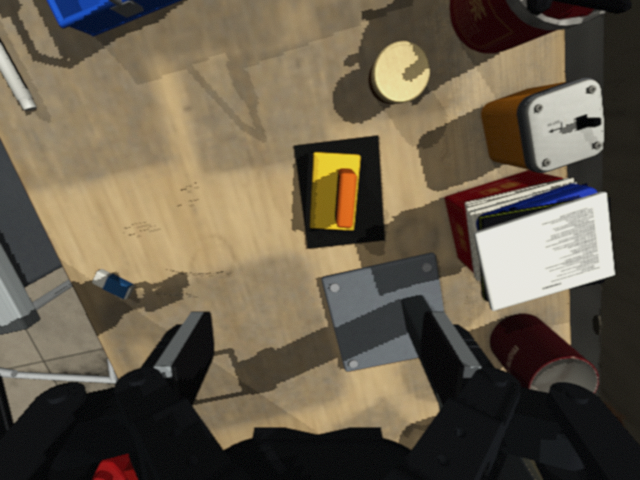

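```bash
cat > scr.py <<'E'
from h import *
def meas(im,c,z0=3):
    for nm,lo,hi,z in (("orange",(3,150,80),(14,255,255),61),("yellow",(20,120,60),(35,255,255),14)):
        m,cs=mask(im,lo,hi); 
        if not cs: print(nm,"none"); continue
        q=cs[0][:,0]; W=np.array([w(c,u,v,z+z0)[:2] for u,v in q],np.float32)
        r=cv2.minAreaRect(W); print(nm,cv2.contourArea(cs[0]),"c",np.round(r[0],1),"size",np.round(r[1],1),"ang",round(r[2],1),"px box",cv2.boundingRect(cs[0]))
E
python3 - <<'E'
from scr import *
im=cv2.imread("pics/w4.png"); c=dict(np.load("cal_wrist.npz"))
meas(im,c)
m=np.array([w(c,u,v,3)[:2] for u,v in [(294,146),(379,136),(384,240),(306,248)]]); print(m,m.mean(0))
b=np.array([w(c,u,v,12)[:2] for u,v in [(320,276),(436,254),(346,370)]]); print("base",b)
cv2.imwrite("pics/w4c.png",cv2.resize(im[130:255,285:395],None,fx=4,fy=4,interpolation=cv2.INTER_CUBIC))
E
```

```text
orange 832.0 c [619.8 -67.9] size [61.1 17.5] ang 74.3 px box (336, 169, 20, 58)
yellow 3509.0 c [609.8 -67.5] size [92.2 55.6] ang 73.5 px box (310, 151, 52, 80)
[[ 575.66520179   -6.14898795]
 [ 674.64587333  -18.02975204]
 [ 658.17841448 -144.71272052]
 [ 558.99118926 -132.29031656]] [616.87016971 -75.29544427]
base [[ 568.3905812  -170.56185968]
 [ 717.8109674  -174.94524134]
 [ 571.230593   -319.63560876]]
```

View pics/w4c.png

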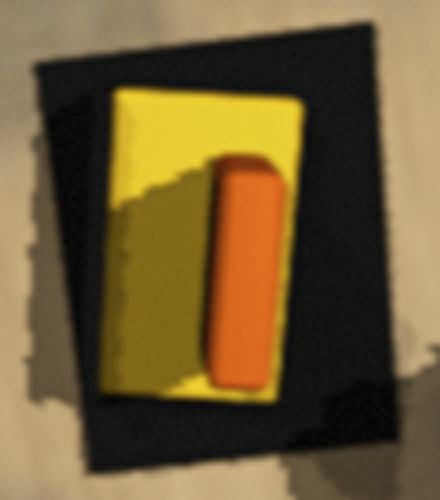

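```bash
python3 - <<'E'
from h import *
go(619.8,-67.9,27,-16)
E
```

```text
tcp [588.7 -63.9 299.6] yaw -13.2 shift [ 0.0312 -0.003   0.2726] turn 0.0486 j [-0.22  0.26  0.48  1.79  0.    1.58] t 8.95
```

```bash
python3 -m crank '[[[0,0.031,-0.003,0.04,0.049],[0,0.031,-0.003,0.09,0.049],[0,0.031,-0.003,0.14,0.049],[0,0.031,-0.003,0.19,0.049],[0,0.031,-0.003,0.23,0.049],[0,0.031,-0.003,0.255,0.049],[0,0.031,-0.003,0.2725,0.049],[0,0.031,-0.003,0.2725,0.049]]]'; python3 -m crank '[[[1,0,0,0,0],[1,0,0,0,0],[1,0,0,0,0],[1,0,0,0,0],[1,0,0,0,0],[1,0,0,0,0],[1,0,0,-0.01,0],[1,0,0,-0.03,0],[1,0,0,-0.06,0],[1,0,0,-0.1,0],[1,0,0,-0.14,0],[1,0,0,-0.14,0]]]' 80; python3 - <<'E'
from h import *
go(0,0,0,-16); snap("wrist","w5.png")
E
```

```text
clock: 9.95
tcp_pos: [618.5, -67.7, 25.7]
tcp_rot: [-3.111, 0.437, 0.004]
contact_force: [-0.2, 0.1, -0.3]
opening: 85.6
clock: 11.45
tcp_pos: [622.1, -69.4, 171.8]
tcp_rot: [3.11, -0.439, 0.013]
contact_force: [0.4, -0.2, -1.0]
opening: 16.8
tcp [622.1 -69.4 171.8] yaw -16.1 shift [-0.6185  0.1056  0.1666] turn -0.0011 j [-0.22  0.3   0.27  1.53  0.    1.63] t 11.45
```

View pics/w5.png

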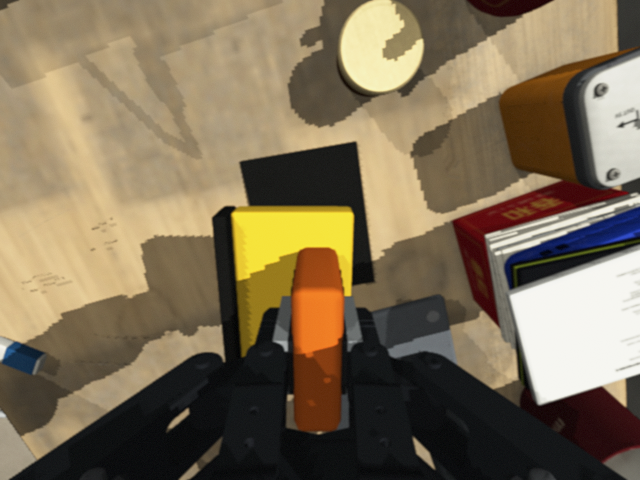

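```bash
python3 -m crank '[[[1,0,-0.01,-0.03,0],[1,-0.008,-0.04,-0.05,-0.05],[1,-0.018,-0.08,-0.05,-0.1],[1,-0.03,-0.12,-0.05,-0.16],[1,-0.042,-0.16,-0.05,-0.22],[1,-0.055,-0.2,-0.05,-0.28],[1,-0.067,-0.245,-0.05,-0.34],[1,-0.077,-0.28,-0.05,-0.373],[1,-0.082,-0.3,-0.05,-0.3735],[1,-0.082,-0.3,-0.05,-0.3735],[1,-0.082,-0.3,-0.05,-0.3735],[1,-0.082,-0.3,-0.05,-0.3735]]]'; python3 - <<'E'
from h import *
go(623.7,243.4,99,5.4); snap("wrist","w6.png")
E
```

```text
clock: 13.0
tcp_pos: [624.3, 240.4, 217.0]
tcp_rot: [3.138, 0.143, 0.0]
contact_force: [0.6, 0.2, -1.6]
opening: 17.3
tcp [624.3 240.4 217. ] yaw 5.2 shift [-0.0003 -0.0031  0.118 ] turn -0.0034 j [ 0.27  0.44  0.54  1.67 -0.    1.75] t 13.0
```

View pics/w6.png

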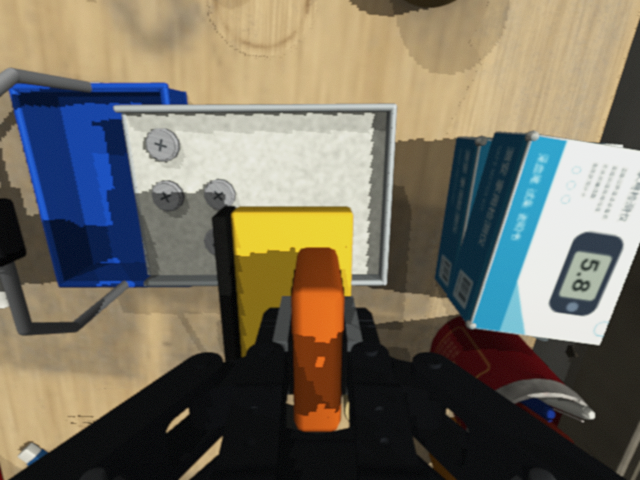

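```bash
python3 -m crank '[[[1,0,-0.003,0.03,0],[1,0,-0.003,0.06,0],[1,0,-0.003,0.085,0],[1,0,-0.003,0.1,0],[1,0,-0.003,0.108,0],[1,0,-0.003,0.108,0],[1,0,-0.003,0.108,0]]]';python3 -m crank '[[[1,0,0,0.003,0],[1,0,0,0.006,0],[1,0,0,0.006,0]]]'; python3 - <<'E'
from h import *
go(623.7,243.4,99,5.4)
E
```

```text
clock: 13.92
tcp_pos: [623.6, 244.5, 113.0]
tcp_rot: [3.138, 0.145, 0.003]
contact_force: [-5.3, -1.1, 7.9]
opening: 17.1
clock: 14.3
tcp_pos: [625.0, 245.3, 112.1]
tcp_rot: [-3.137, -0.146, -0.012]
contact_force: [-7.3, -0.2, 20.5]
opening: 17.2
tcp [625.  245.3 112.1] yaw 5.3 shift [-0.0016  0.0018  0.0131] turn -0.0015 j [ 0.27  0.43  0.31  1.45 -0.    1.75] t 14.3
```

```bash
python3 -m crank '[[[1,0,0,-0.008,0],[1,0,0,-0.02,0],[1,0,0,-0.02,0],[1,0,0,-0.02,0]]]'; python3 - <<'E'
from h import *
c=dict(np.load("cal_wrist.npz")); im=cv2.imread("pics/w6.png")
t=np.array([624.3,240.4,217.]); xh=np.array([.9956,.0941]);yh=np.array([-.0941,.9956])
for u,v in((236,208),(350,208)):
    d=w(c,u,v,217-23.5+14)[:2]-t[:2]; print("yellow +y edge rel tcp",d@xh,d@yh)
B=np.array([580.2,257.4])
for u,v,z in((116,108,89),(396,105,89),(386,284,89),(122,118,75),(146,286,75)):
    d=w(c,u,v,z)[:2]-B; print("board",d@xh,d@yh)
im,c=snap("wrist","w7.png")
s=arm.read_state(); t=s["tcp_pos"];print(t)
E
```

```text
clock: 14.8
tcp_pos: [623.5, 244.9, 122.1]
tcp_rot: [3.138, 0.146, -0.002]
contact_force: [-0.4, 0.7, -2.0]
opening: 16.8
yellow +y edge rel tcp -34.064658022134026 44.866513361199374
yellow +y edge rel tcp 14.768576619289943 44.650591257850834
board -97.58595848839832 68.57298506183928
board 98.33812225928455 69.6901599454102
board 98.96206881427831 -67.28232118662474
board -101.66186219394318 62.11513219384165
board -104.8034338657775 -74.751163656261
[623.2734771  244.82735225 121.76760227]
```

View pics/w7.png

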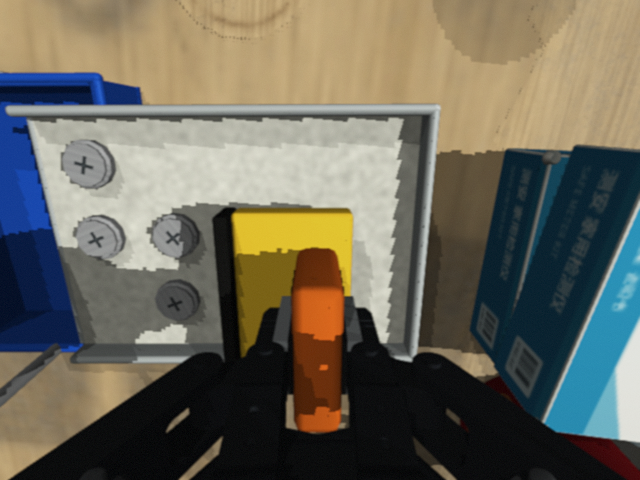

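```bash
python3 -m crank '[[[1,0,0,0.006,0],[1,0,0,0.012,0],[1,0,0,0.012,0],[0.5,0,0,0.011,0],[0.5,0,0,0.011,0],[0.5,0,0,0.011,0],[0.5,0,0,0.011,0],[0.5,0,0,0.017,0],[0.5,0,0,0.0235,0],[0.5,0,0,0.0235,0]]]';  python3 -m crank '[[[1,0,0,0,0],[1,0,0,0,0],[1,0,0,0,0],[1,0,0,0,0],[1,0,0,0,0],[1,0,0,0,0],[1,0,0,0,0],[1,0,0,0,0]]]' 100; python3 - <<'E'
from h import *
go(623.3,244.8,99,5.4); im,c=snap("wrist","w8.png")
s=arm.read_state();t=s["tcp_pos"]
m,cs=mask(im,(20,120,60),(35,255,255)); q=cs[0][:,0]; print(cv2.boundingRect(cs[0]))
xh=np.array([.9956,.0941]);yh=np.array([-.0941,.9956])
v=q[:,1].min()+6
for u in (q[abs(q[:,1]-v)<2,0].min(),q[abs(q[:,1]-v)<2,0].max()):
    d=w(c,u,v,89)[:2]-t[:2]; print(u,v,d@xh,d@yh)
E
```

```text
clock: 16.1
tcp_pos: [622.8, 244.8, 97.9]
tcp_rot: [3.138, 0.146, -0.004]
contact_force: [0.4, -0.3, 0.0]
opening: 42.9
clock: 17.1
tcp_pos: [623.9, 245.1, 99.7]
tcp_rot: [-3.138, -0.146, -0.001]
contact_force: [0.2, 0.7, 0.5]
opening: 16.8
tcp [623.9 245.1  99.7] yaw 5.3 shift [-0.0006  0.0003  0.0007] turn -0.0012 j [0.27 0.44 0.3  1.43 0.   1.75] t 17.1
(231, 212, 123, 147)
231 218 -36.9021715851911 40.067249696030714
353 218 16.239572054510177 39.9376175736353
```

```bash
python3 -m crank '[[[1,-0.004,0.001,0.001,0],[1,-0.014,0.001,0.001,0],[1,-0.025,0.001,0.001,0],[1,-0.036,0.001,0.001,0],[1,-0.047,0.001,0.001,0],[1,-0.058,0.001,0.001,0],[1,-0.069,0.001,0.001,0],[1,-0.08,0.001,0.001,0],[1,-0.091,0.001,0.001,0],[1,-0.102,0.001,0.001,0],[1,-0.11,0.001,0.001,0],[1,-0.11,0.001,0.001,0]]]'; python3 - <<'E'
from h import *
go(620,282,140,5.4); im,c=snap("wrist","w9.png");snap("scene","s9.png")
E
```

```text
clock: 18.65
tcp_pos: [513.2, 234.0, 99.6]
tcp_rot: [-3.138, -0.147, -0.001]
contact_force: [1.2, 1.2, 8.4]
opening: 16.8
tcp [513.2 234.   99.6] yaw 5.4 shift [ 0.1108 -0.0379 -0.0403] turn -0.0009 j [ 0.31  0.16 -0.04  1.37  0.    1.79] t 18.65
```

View pics/w9.png

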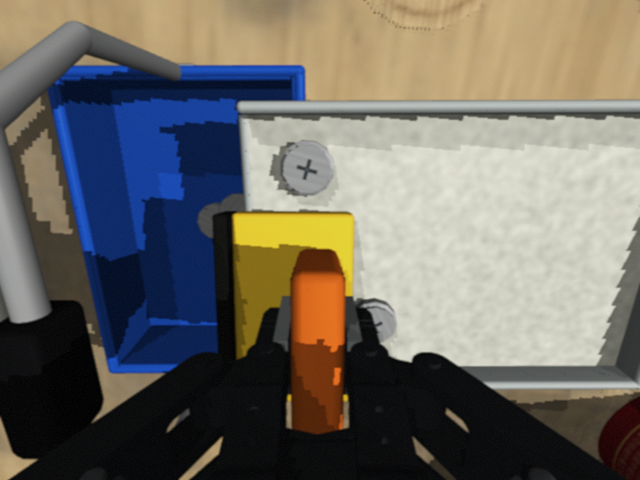

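```bash
python3 - <<'E'
from h import *
c=dict(np.load("cal_wrist.npz"));c=arm.get_calibration("wrist")
xh=np.array([.9956,.0941]);yh=np.array([-.0941,.9956]);B=np.array([580.2,257.4])
for u,v in((378,322),(306,168),(396,325)):
    d=w(c,u,v,83)[:2]-B; print(d@xh,d@yh)
d=arm.read_state()["tcp_pos"][:2]-B; print("tcp",d@xh,d@yh)
E
```

```text
-38.001295817398415 -32.09234754354488
-73.04442195680134 43.73925368690635
-28.90776940471299 -33.816771502231596
tcp -68.8742898874819 -17.025919042154694
```

```bash
python3 -m crank '[[[1,0,0,-0.015,0],[1,0,0,-0.035,0],[1,0.03,-0.005,-0.04,0],[1,0.07,-0.015,-0.04,0],[1,0.105,-0.019,-0.04,0],[1,0.111,-0.019,-0.03,0],[1,0.111,-0.019,-0.015,0],[1,0.111,-0.019,-0.005,0],[1,0.111,-0.019,0.0,0],[1,0.111,-0.019,0.0,0]]]'; python3 -m crank '[[[0.75,0,0,0,0],[0.6,0,0,0,0],[0.5,0,0,0,0],[0.5,0,0,0,0],[0.5,0,0,0,0],[0.5,0,0,-0.03,0],[0.5,0,0,-0.06,0],[0.5,0,0,-0.09,0],[0.5,0,0,-0.1,0],[0.5,0,0,-0.1,0]]]'; python3 - <<'E'
from scr import *
im,c=snap("wrist","w10.png");go(620,260,98.5,5.4)
meas(im,c,75)
E
```

```text
clock: 20.0
tcp_pos: [621.5, 262.8, 99.6]
tcp_rot: [3.138, 0.147, -0.001]
contact_force: [-2.7, -2.1, 3.1]
opening: 17.3
clock: 21.25
tcp_pos: [623.5, 263.2, 198.9]
tcp_rot: [-3.138, -0.146, -0.002]
contact_force: [-0.3, 0.4, -0.4]
opening: 42.7
tcp [622.9 263.  197.5] yaw 5.3 shift [-0.0031  0.0027  0.099 ] turn -0.0012 j [ 0.3   0.46  0.52  1.63 -0.    1.78] t 21.3
orange 2655.5 c [622.3 263.4] size [16.7 66.8] ang 5.8 px box (300, 206, 29, 104)
yellow 5562.5 c [611.8 258.3] size [53.5 89.5] ang 5.5 px box (261, 181, 76, 117)
```

View pics/w10.png

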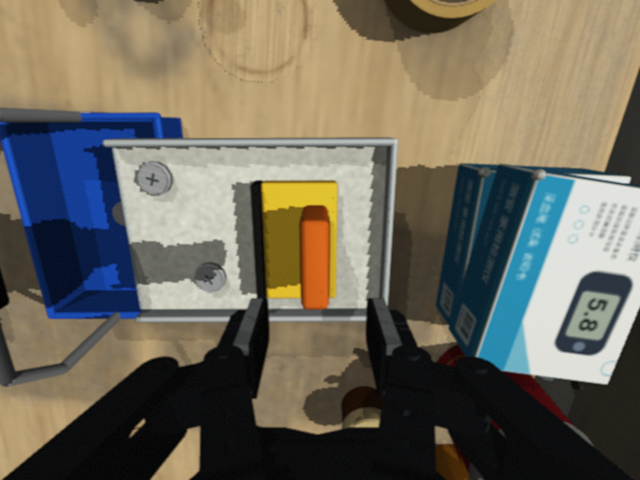

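```bash
python3 - <<'E'
from h import *
c=dict(np.load("cal_wrist.npz")); im=cv2.imread("pics/w10.png")
xh=np.array([.9956,.0941]);yh=np.array([-.0941,.9956]);B=np.array([580.2,257.4])
print(cv2.cvtColor(im,cv2.COLOR_BGR2GRAY)[[*range(134,152)],210], cv2.cvtColor(im,cv2.COLOR_BGR2GRAY)[[*range(308,328)],170])
for u,v in((210,139),(210,145),(170,316),(170,321),(390,318)):
    d=w(c,u,v,89)[:2]-B; print(u,v,d@xh,d@yh)
for u,v in((154,177),(210,276)):
    d=w(c,u,v,83)[:2]-B; print("cell",d@xh,d@yh)
go(622.5,259.3,98.5,5.4)
E
```

```text
[163 164 163 149 115 121 163 182 181 172 148 116  82  75 114 165 180 177] [182 124  79  75  78  79  82  84 102 144 166 176 168 142 114 102 105 106
 107 112]
210 139 -27.285818160644503 70.82863355767613
210 145 -27.65555222824197 66.94052066464072
170 316 -71.44350275690302 -62.97194738633338
170 321 -72.02206039492292 -67.43029647642413
390 318 101.67189928450235 -65.30985158665693
cell -71.09121138410251 44.77537268537623
cell -38.69160442702801 -31.52310142731346
tcp [622.9 263.  197.5] yaw 5.3 shift [-0.0006  0.0036  0.099 ] turn -0.0012 j [ 0.3   0.46  0.52  1.63 -0.    1.78] t 21.3
```

```bash
python3 -m crank '[[[0.5,-0.0005,0.0036,0.03,0],[0.5,-0.0005,0.0036,0.06,0],[0.5,-0.0005,0.0036,0.085,0],[0.5,-0.0005,0.0036,0.0985,0],[0.5,-0.0005,0.0036,0.0985,0],[1,-0.0005,0.0036,0.0985,0],[1,-0.0005,0.0036,0.0985,0],[1,-0.0005,0.0036,0.0985,0],[1,-0.0005,0.0036,0.0985,0],[1,-0.0005,0.0036,0.0985,0],[1,-0.0005,0.0036,0.0985,0],[1,-0.0005,0.0036,0.0985,0]]]' 100;  python3 -m crank '[[[1,0,0.006,0,0],[1,0,0.012,0,0],[1,-0.01,0.012,0.001,0],[1,-0.021,0.012,0.001,0],[1,-0.033,0.012,0.001,0],[1,-0.045,0.012,0.001,0],[1,-0.057,0.012,0.001,0],[1,-0.069,0.012,0.001,0],[1,-0.081,0.012,0.001,0],[1,-0.093,0.012,0.001,0],[1,-0.103,0.012,0.001,0],[1,-0.11,0.012,0.001,0]]]'; python3 - <<'E'
from h import *
go(622.5,259.3,98.5,5.4);im,c=snap("wrist","w11.png")
xh=np.array([.9956,.0941]);yh=np.array([-.0941,.9956]);B=np.array([580.2,257.4])
g=cv2.cvtColor(im,cv2.COLOR_BGR2GRAY); q=px(c,(580.2-37*.9956+3*.094, 257.4-37*.094-32,83)); print(q)
u,v=map(int,q); print(g[v-16:v+17:4,u-16:u+17:4])
E
```

```text
clock: 22.8
tcp_pos: [623.7, 259.7, 101.5]
tcp_rot: [-3.138, -0.146, -0.004]
contact_force: [-0.8, 0.0, 6.1]
opening: 16.8
clock: 24.3
tcp_pos: [517.8, 237.9, 101.6]
tcp_rot: [-3.137, -0.145, -0.014]
contact_force: [6.4, -0.1, 4.1]
opening: 16.9
tcp [517.8 237.9 101.6] yaw 5.3 shift [ 0.1062 -0.0117  0.004 ] turn -0.0016 j [ 0.31  0.16 -0.03  1.36 -0.    1.79] t 24.3
(np.float64(363.58240767196935), np.float64(325.3636106654586))
[[ 50  53  43  14  12 147 201 206 208]
 [ 50  50  68  10  15  12 140 207 210]
 [ 52  52  74  14  11  16  65 211 210]
 [ 59  68  73  23  17  21  25 206 201]
 [ 70  69  69  38  22  19  20 179 204]
 [ 74  75  74  56  13   7  14  95 205]
 [ 70  74  74  70   9  13  15  28 199]
 [ 54  71  76  73  11  13  11   9 170]
 [ 53  75  75  62  17  10  13  13 124]]
```

```bash
python3 -m crank '[[[1,-0.003,0,0,0],[1,-0.004,0,0,0],[1,-0.004,0,-0.015,0],[1,-0.004,0,-0.035,0],[1,0.03,-0.014,-0.035,0],[1,0.075,-0.029,-0.035,0],[1,0.085,-0.029,-0.02,0],[1,0.085,-0.029,-0.005,0],[1,0.085,-0.029,0,0],[1,0.085,-0.029,0,0]]]'; python3 - <<'E'
from h import *
go(622.5,259.3,98.5,5.4);im,c=snap("wrist","w12.png")
xh=np.array([.9956,.0941]);yh=np.array([-.0941,.9956]);B=np.array([580.2,257.4])
d=arm.read_state()["tcp_pos"][:2]-B;print(d@xh,d@yh)
E
```

```text
clock: 25.6
tcp_pos: [594.8, 273.4, 101.4]
tcp_rot: [3.138, 0.146, -0.0]
contact_force: [-2.3, -0.8, 8.0]
opening: 16.9
tcp [594.8 273.4 101.4] yaw 5.3 shift [0.0263 0.0166 0.0029] turn -0.0013 j [ 0.33  0.4   0.25  1.42 -0.    1.81] t 25.6
15.998234456157924 14.545243794614203
```

```bash
python3 -m crank '[[[1,-0.008,0,0,0],[1,-0.019,0,0,0],[1,-0.03,0,0,0],[1,-0.042,0,0,0],[1,-0.054,0,0,0],[1,-0.066,0,0,0],[1,-0.077,0,0,0],[1,-0.086,0,0,0],[1,-0.088,0,0,0],[1,-0.088,0,0,0],[1,-0.088,0,-0.02,0],[1,-0.088,0,-0.04,0]]]'; python3 -m crank '[[[1,0.04,0,-0.03,0],[1,0.08,0,-0.07,0],[1,0.12,0.0,-0.11,0],[1,0.13,0,-0.13,0],[1,0.13,0,-0.13,0]]]'; python3 - <<'E'
from h import *
go(622.5,259.3,98.5,5.4);im,c=snap("wrist","w13.png");im2,c2=snap("scene","s13.png")
top,_=snap("top","t13.png")
a=cv2.resize(top[180:320,240:420],None,fx=2.2,fy=2.2,interpolation=cv2.INTER_CUBIC)
o=np.zeros((480,640+160,3),np.uint8); b=cv2.resize(im,(400,300)); o[:300,:400]=b; o[:308,400:796]=a
d=cv2.resize(im[60:360,0:330],None,fx=.6,fy=.6); o[300:480,:198]=d
d=im2[230:410,180:460]; o[300:480,200:480]=d
cv2.imwrite("pics/m13.png",o)
E
```

```text
clock: 27.15
tcp_pos: [506.1, 264.9, 138.0]
tcp_rot: [3.137, 0.146, -0.006]
contact_force: [-0.2, 0.1, -0.8]
opening: 17.0
clock: 27.78
tcp_pos: [638.3, 277.6, 269.6]
tcp_rot: [-3.138, -0.145, -0.001]
contact_force: [-0.2, 0.7, -2.1]
opening: 16.5
tcp [638.3 277.6 269.6] yaw 5.3 shift [-0.0176  0.0168  0.171 ] turn -0.0018 j [0.31 0.57 0.83 1.82 0.   1.79] t 27.775
```

View pics/m13.png

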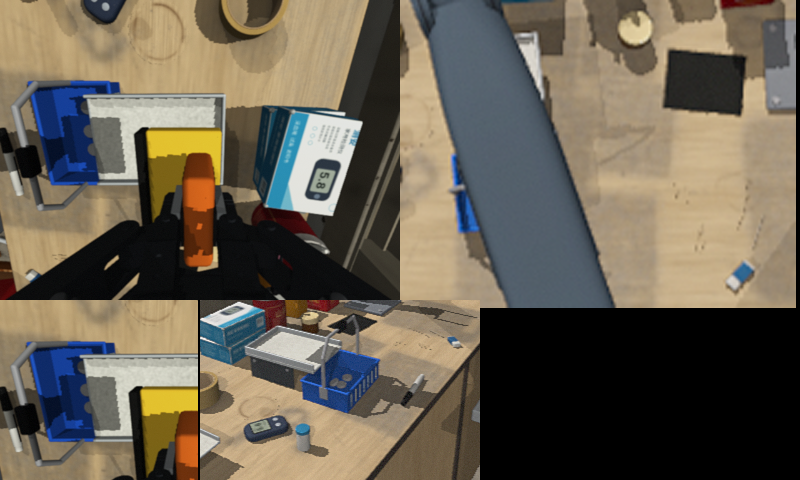

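```bash
python3 -m crank '[[[1,-0.002,0.02,0,0.01],[1,-0.007,0.06,0,0.04],[1,-0.014,0.11,0,0.07],[1,-0.02,0.16,0,0.1],[1,-0.026,0.21,0.01,0.13],[1,-0.033,0.26,0.03,0.16],[1,-0.039,0.31,0.05,0.19],[1,-0.043,0.34,0.07,0.218],[1,-0.044,0.3516,0.07,0.218],[1,-0.044,0.3516,0.07,0.218],[1,-0.044,0.3516,0.07,0.218],[1,-0.044,0.3516,0.07,0.218]]]'; python3 - <<'E'
from h import *
for i in range(3): go(626.8,-76.6,30,-7.2); im,c=snap("wrist","w14.png")
m,cs=mask(im,(20,120,60),(35,255,255)); q=cs[0][:,0]; s=arm.read_state();t=s["tcp_pos"]
M=R.from_rotvec(s["tcp_rot"]).as_matrix(); v=q[:,1].min()+6
for u in (q[abs(q[:,1]-v)<2,0].min(),q[abs(q[:,1]-v)<2,0].max()):
    d=M.T@(w(c,u,q[:,1].min(),t[2]-26+14)-t); print("yellow far edge, tool frame",d)
E
```

```text
clock: 29.42
tcp_pos: [627.6, -74.8, 200.1]
tcp_rot: [-3.136, 0.193, -0.003]
contact_force: [-0.7, -0.3, -1.8]
opening: 17.0
tcp [627.6 -74.8 200.1] yaw -7.0 shift [-0.0009  0.0019  0.1701] turn 0.0028 j [-0.22  0.33  0.36  1.6   0.    1.47] t 29.425
tcp [627.6 -75.  199.9] yaw -7.1 shift [-0.0009  0.0017  0.1699] turn 0.0026 j [-0.23  0.33  0.36  1.6   0.    1.47] t 29.475
tcp [627.5 -75.2 199.7] yaw -7.1 shift [-0.0007  0.0014  0.1697] turn 0.0023 j [-0.23  0.33  0.36  1.6   0.    1.47] t 29.525
yellow far edge, tool frame [-35.61646541 -46.69016002  11.96962633]
yellow far edge, tool frame [ 16.90054709 -46.63695952  12.01391361]
```

```bash
python3 -m crank '[[[1,-0.0007,0.0027,0.04,0.002],[1,-0.0007,0.0027,0.08,0.002],[1,-0.0007,0.0027,0.12,0.002],[1,-0.0007,0.0027,0.15,0.002],[1,-0.0007,0.0027,0.165,0.002],[1,-0.0007,0.0027,0.169,0.002],[1,-0.0007,0.0027,0.169,0.002]]]'; python3 -m crank '[[[1,0,0,0.0015,0],[1,0,0,0.003,0],[1,0,0,0.003,0]]]'
```

```text
clock: 30.45
tcp_pos: [627.0, -79.0, 31.2]
tcp_rot: [3.135, -0.199, 0.003]
contact_force: [1.1, -0.1, -0.3]
opening: 16.6
clock: 30.82
tcp_pos: [627.5, -79.2, 29.6]
tcp_rot: [3.135, -0.199, 0.006]
contact_force: [-0.5, 1.2, 5.5]
opening: 17.1
```

```bash
python3 -m crank '[[[0.6,0,0,-0.002,0],[0.3,0,0,-0.002,0],[0,0,0,-0.002,0],[0,0,0,-0.002,0],[0,0,0,-0.02,0],[0,0,0,-0.07,0],[0,0,0,-0.13,0],[0,0,0,-0.19,0],[0,0,0,-0.25,0],[0,-0.01,0,-0.3,0],[0,-0.04,0.04,-0.34,-0.06],[0,-0.07,0.09,-0.36,-0.126]]]'; python3 -m crank '[[[0,-0.012,0.05,0,0],[0,-0.022,0.1,-0.01,0],[0,-0.03,0.135,-0.01,0],[0,-0.03,0.135,-0.01,0],[0,-0.03,0.135,-0.01,0]]]'; python3 - <<'E'
from scr import *
go(500,-290,400,0); im,c=snap("wrist","w15.png"); meas(im,c); t,ct=snap("top","t15.png"); s,cs=snap("scene","s15.png")
for p in [(518,-246,240),(616.9,-75.3,3),(663,-246,312)]: print(p,px(c,p),px(ct,p),px(cs,p))
# bright, low-saturation hook pixels
h=cv2.cvtColor(im,cv2.COLOR_BGR2HSV); 
n=np.unique(h[100:200:4,200:420:4].reshape(-1,3)//[15,40,40],axis=0,return_counts=True)
o=np.argsort(-n[1])[:12]; print(np.c_[n[0][o]*[15,40,40],n[1][o]])
E
```

```text
clock: 32.33
tcp_pos: [545.2, -158.8, 391.2]
tcp_rot: [3.139, 0.006, 0.009]
contact_force: [0.3, -0.9, -0.2]
opening: 85.3
clock: 32.95
tcp_pos: [515.3, -293.2, 397.7]
tcp_rot: [3.142, -0.002, 0.002]
contact_force: [-0.0, -0.5, -0.5]
opening: 85.3
tcp [ 515.3 -293.2  397.7] yaw -0.1 shift [-0.0153 -0.0032 -0.0024] turn -0.001 j [-0.63  0.39  0.85  2.03  0.    0.94] t 32.95
orange 472.0 c [652.9 -97.9] size [34.  18.4] ang 82.3 px box (426, 0, 22, 34)
yellow 1445.0 c [643.3 -99.1] size [60.7 54.4] ang 81.6 px box (391, 0, 45, 57)
(518, -246, 240) (np.float64(319.23248142418225), np.float64(164.17889151597143)) (np.float64(443.86442258483055), np.float64(235.02389890230697)) (np.float64(387.812808897218), np.float64(171.7142341499898))
(616.9, -75.3, 3) (np.float64(394.71990040844014), np.float64(8.972874099036574)) (np.float64(378.5998284337279), np.float64(217.16447943859473)) (np.float64(332.2152618604202), np.float64(252.19651853501037))
(663, -246, 312) (np.float64(551.6450281418604), np.float64(176.2433499519402)) (np.float64(447.6377348007055), np.float64(184.1515133913216)) (np.float64(348.3215680343431), np.float64(144.17847438035437))
[[ 15  40 120 194]
 [ 15  80 160 184]
 [ 15  80  80 158]
 [ 15  40 160 150]
 [ 90   0 120 146]
 [ 15  80 120 125]
 [ 90   0  40 113]
 [ 15  80  40  49]
 [ 15  40  80  43]
 [105   0  40  40]
 [ 90   0  80  36]
 [ 15  40  40  26]]
```

```bash
python3 - <<'E'
from h import *
im=cv2.imread("pics/w15.png")
m,cs=mask(im,(75,0,60),(130,70,255),60)
for k in cs[:10]: print(cv2.contourArea(k),cv2.boundingRect(k),cv2.mean(im,cv2.drawContours(np.zeros(m.shape,np.uint8),[k],-1,255,-1))[:3])
s=m[60:330:6,230:560:4]
print("\n".join(f"{60+6*i:3d} "+"".join("#" if x else "." for x in r) for i,r in enumerate(s)))
go(600,-60,300,-7)
E
```

```text
8008.0 (353, 93, 111, 107) (100.18083573487031, 98.23967339097022, 94.14769452449568)
5579.0 (0, 0, 87, 84) (136.81154499151106, 138.07266553480477, 133.5088285229202)
1066.5 (468, 132, 32, 72) (90.17954911433172, 91.72061191626409, 88.49677938808374)
724.5 (433, 313, 48, 65) (82.0220588235294, 82.70098039215686, 80.31372549019608)
721.0 (155, 313, 48, 64) (77.85380835380835, 78.52579852579852, 76.19041769041769)
620.5 (423, 173, 32, 27) (119.12555391432792, 116.63663220088627, 112.54209748892173)
124.5 (362, 211, 49, 7) (162.83333333333334, 163.46464646464648, 161.6868686868687)
 60 ...................................................................................
 66 ...................................................................................
 72 ...................................................................................
 78 ...................................................................................
 84 ...................................................................................
 90 .....................................................................
[... 2872 characters left out ...]
..............................................
294 ...................................................................................
300 ...................................................................................
306 ...................................................................................
312 ...................................................................................
318 ....................................................##.............................
324 .....................................................#.............................
tcp [ 515.7 -292.5  397.4] yaw 0.0 shift [ 0.0844 -0.2324  0.0974] turn 0.1229 j [-0.63  0.39  0.84  2.03  0.    0.94] t 33.1
```

```bash
python3 - <<'E'
from h import *
im=cv2.imread("pics/w15.png"); h=cv2.cvtColor(im,cv2.COLOR_BGR2HSV); c=dict(np.load("cal_wrist.npz"))
S=h[:,:,1].astype(int);V=h[:,:,2].astype(int)
for u in(312,330,345): 
    print(u,"S up",S[108:130,u],"\n V",V[108:130,u]); print(u,"S dn",S[202:224,u],"\n V",V[202:224,u])
print("row sat");
for v in (117,119,121,123,211,213,215,217): print(v,"S",S[v,290:330:2],"V",V[v,290:330:2])
for u in range(360,470,8): print(u,V[108:130,u])
print("bar?"); print(V[165,400:470:2]); print(S[165,400:470:2])
E
```

```text
312 S up [78 77 79 78 81 81 60 20  2  3  1  0  3  3  4  4 13 68 88 87 89 87] 
 V [160 162 162 161 160 161 156 154 165 177 179 175 168 158 142 121 100 120
 156 167 167 167]
312 S dn [72 75 76 80 79 84 66 20  3  2  1  1  1  3  3  8 57 86 88 86 85 86] 
 V [152 156 155 157 161 157 140 128 146 165 174 178 175 166 151 128 130 154
 162 164 162 160]
330 S up [84 82 78 76 77 80 60 15  2  2  2  2  2  3  3  4 28 70 76 75 74 72] 
 V [157 156 154 158 158 150 137 122 125 127 123 118 112  99  88  65  64 109
 145 157 155 155]
330 S dn [78 79 78 77 74 74 61 26  4  4  2  2  2  7  5 26 69 77 79 79 82 86] 
 V [164 162 160 158 155 152 137 116 116 125 126 124 118 110  95  88 115 145
 155 158 159 161]
345 S up [82 84 82 84 84 79 49  7  2  1  0  1  5  5  2  5 25 71 85 82 81 80] 
 V [177 176 177 177 180 167 147 150 167 179 182 178 167 153 133 106  92 129
 172 184 180 175]
345 S dn [78 83 80 81 85 88 86 71 22  3  2  3  1  3  2  4 21 69 86 86 85 86] 
 V [166 165 165 166 168 169 170 159 139 151 169 181 182 175 161 141 123 141
 172 181 185 187]
row sat
117 S [70 30  5  3  1  1  1  3  3  1  1  3  3  0  3  2  4  2
[... 2049 characters left out ...]
85 122 157 173 179 178 175 174 176 175 172 168
 167 163 158 158]
440 [ 66  63  63  65  64  64  65  64  63  63  63  88 123 137 137 136 136 137
 137 137 137 131]
448 [ 63  64  63  63  65  63  63  62  64  65  64  88 124 137 137 135 136 136
 134 133 135 138]
456 [ 55  53  59  61  64  63  63  63  63  60  63  86 124 138 136 137 134 136
 135 136 136 137]
464 [ 76  79  76  77  75  75  77  80  75  76  78  84  78  79 111 153 167 167
 165 168 165 167]
bar?
[ 66  64  67  66  66  66  66  63  66  65  75 114 155 178 173 170 146 101
  94  97  95  97  97  95  96  95  96  95  94  93  96  95  96  95  95]
[15 16 23 19 19 19 19 16 23  8  0  2  0  1  1  2  0  5  3  5  3  3  3  5
  3  5  5  5  3  0  5  0  5  3  5]
```

```bash
python3 - <<'E'
from h import *
im=cv2.imread("pics/w15.png"); c=dict(np.load("cal_wrist.npz")); g=im.max(2).astype(int)
for u in (360,376,392,408,420): print(u,g[204:226,u])
print("along upper",g[118,286:440:3]); print("along lower",g[213,286:440:3])
for n,u,v,z in (("tipU",291.5,119.3,247),("tipL",292.5,214,247),("U312",312,119.3,247),("L312",312,213,247),("U392",392,119.3,241),("bar",428,165,241)): print(n,w(c,u,v,z).round(1))
E
```

```text
360 [184 190 205 212 203 171 140 152 169 181 183 175 158 138 132 173 205 216
 216 215 214 214]
376 [191 197 210 214 207 175 146 154 172 181 183 174 158 135 128 170 199 211
 208 208 208 208]
392 [182 189 203 208 200 172 146 155 171 179 183 174 157 135 140 184 204 204
 206 203 205 204]
408 [167 169 179 181 165 133 132 158 173 183 181 172 157 132 124 152 165 167
 166 166 167 166]
420 [137 138 140 143 144 145 148 150 155 169 175 169 156 128 124 151 163 163
 163 165 164 163]
along upper [165 155 111 172 187 177 177 175 176 177 177 164 123 124 123 124 124 173
 182 183 182 182 182 183 181 182 182 182 182 182 184 184 180 183 182 180
 181 183 181 182 180 181 182 181 179 181 181 181 187 146  62  63]
along lower [154 155 154 119 149 161 171 177 176 177 177 163 116 120 124 127 136 179
 180 180 182 181 181 182 179 181 182 180 181 181 181 181 180 181 180 181
 181 181 182 181 181 181 181 181 177 169 166 167 166 157  80  72]
tipU [ 496.7 -211.4  247. ]
tipL [ 495.7 -285.9  247. ]
U312 [ 512.4 -211.4  247. ]
L312 [ 511.9 -285.1  247. ]
U392 [ 574.9 -211.5  241. ]
bar [ 606.4 -246.7  241. ]
```

```bash
python3 -m crank '[[[0,0.01,-0.03,0,0.02],[0,0.025,-0.08,0,0.05],[0,0.045,-0.13,0,0.09],[0,0.065,-0.18,0.02,0.12],[0,0.08,-0.22,0.05,0.1229],[0,0.0844,-0.2324,0.085,0.1229],[0,0.0844,-0.2324,0.0974,0.1229],[0,0.0844,-0.2324,0.0974,0.1229],[0,0.0844,-0.2324,0.0974,0.1229]]]'; python3 - <<'E'
from scr import *
go(600,-60,300,-7); im,c=snap("wrist","w16.png"); meas(im,c)
hs=cv2.cvtColor(im,cv2.COLOR_BGR2HSV); m=cv2.inRange(hs,np.array((0,0,0)),np.array((180,255,45)))
m=m|cv2.inRange(hs,np.array((3,120,60)),np.array((35,255,255)))*0
cs=cv2.findContours(m[:300],cv2.RETR_EXTERNAL,cv2.CHAIN_APPROX_NONE)[0]
for k in sorted(cs,key=cv2.contourArea)[-4:]: print(cv2.contourArea(k),cv2.boundingRect(k))
my,cy=mask(im,(20,120,60),(35,255,255)); 
for p in cv2.boxPoints(cv2.minAreaRect(cy[0])): print(p,w(c,*p,17).round(1))
print([px(c,(616.9+a*.992+b*.125,-75.3-a*.125+b*.992,3)) for a,b in((-50,65),(50,65),(50,-65),(-50,-65))])
s=m[120:270:4,270:420:3]; print("\n".join("".join("#" if x else "." for x in r) for r in s))
E
```

```text
clock: 34.22
tcp_pos: [600.1, -61.0, 300.6]
tcp_rot: [3.135, -0.193, 0.003]
contact_force: [-0.3, -0.0, 0.4]
opening: 85.0
tcp [600.1 -61.  300.6] yaw -7.1 shift [-0.0002 -0.001   0.0006] turn -0.001 j [-0.21  0.29  0.52  1.79  0.    1.48] t 34.225
orange 887.0 c [655.5 -80.4] size [64.9 19.8] ang 87.2 px box (359, 183, 20, 59)
yellow 2194.0 c [645.1 -82. ] size [91.5 54.8] ang 82.9 px box (332, 167, 49, 76)
459.5 (508, 126, 19, 76)
497.0 (460, 232, 68, 19)
5021.0 (290, 147, 83, 104)
22687.5 (455, 0, 185, 300)
[331.9728  241.95796] [ 612.2 -123.9   17. ]
[333.0222  166.40309] [623.7 -32.5  17. ]
[380.06863 167.0565 ] [677.7 -40.   17. ]
[379.01926 242.61137] [ 670. -132.   17.]
[(np.float64(289.1130300948581), np.float64(146.29157646609082)), (np.float64(374.11836108169257), np.float64(146.38233498495885)), (np.float64(369.0099888350654), np.float64(250.4900944758442)), (np.float64(291.4477841270365), np.float64(250.4611753792907))]
..................................................
..................................................
..................................................

[... 1084 characters left out ...]
########.............................
........#############.............................
........#############.............................
........#############.............................
........#############.............................
........#############.............................
........#############.............................
........##########################................
........##########################................
..................................................
..................................................
..................................................
..................................................
..................................................
```

```bash
python3 - <<'E'
from h import *
c=arm.get_calibration("wrist"); im=cv2.imread("pics/w16.png"); h=cv2.cvtColor(im,cv2.COLOR_BGR2HSV)
m=cv2.inRange(h,np.array((165,100,40)),np.array((180,255,255)))|cv2.inRange(h,np.array((0,150,40)),np.array((3,255,255)))
for k in sorted(cv2.findContours(m,0,2)[0],key=cv2.contourArea)[-5:]:
    b=cv2.boundingRect(k);print(cv2.contourArea(k),b,w(c,b[0],b[1]+b[3]/2,10).round(),w(c,b[0],b[1]+b[3]/2,90).round())
go(655.8,-83.3,28.5,-7.1)
E
```

```text
142.0 (562, 46, 27, 10) [882.  57.  10.] [832.  50.  90.]
379.0 (505, 343, 45, 44) [ 836. -341.   10.] [ 795. -274.   90.]
422.5 (456, 0, 25, 39) [769. 101.  10.] [740.  86.  90.]
637.5 (93, 455, 38, 25) [ 195. -453.   10.] [ 272. -366.   90.]
1858.0 (432, 197, 113, 91) [ 738. -143.   10.] [ 714. -114.   90.]
tcp [600.3 -61.4 300.9] yaw -7.1 shift [0.0571 0.0149 0.2725] turn 0.0003 j [-0.21  0.29  0.52  1.79  0.    1.48] t 34.275
```

```bash
python3 -m crank '[[[0.45,0.02,0.005,0.05,0],[0.45,0.04,0.01,0.1,0],[0.45,0.057,0.0149,0.15,0],[0.45,0.057,0.0149,0.2,0],[0.45,0.057,0.0149,0.24,0],[0.45,0.057,0.0149,0.262,0],[0.45,0.057,0.0149,0.2725,0],[0.45,0.057,0.0149,0.2725,0]]]'; python3 -m crank '[[[1,0,0,0,0],[1,0,0,0,0],[1,0,0,0,0],[1,0,0,0,0],[1,0,0,0,0],[1,0,0,0,0],[1,0,0,0,0],[1,0,0,-0.012,0],[1,-0.01,-0.001,-0.018,0],[1,-0.022,-0.002,-0.018,0],[1,-0.0296,-0.003,-0.018,0],[1,-0.0296,-0.003,-0.018,0]]]' 100; python3 -m crank '[[[1,0,0,0.009,0],[1,0,0,0.0155,0],[1,0,0,0.018,0],[1,0,0,0.019,0]]]'; python3 - <<'E'
from h import *
go(626.9,-76.5,29,-7.1)
E
```

```text
clock: 35.28
tcp_pos: [655.0, -83.6, 27.1]
tcp_rot: [3.136, -0.195, 0.0]
contact_force: [0.0, 0.1, 0.5]
opening: 47.1
clock: 36.78
tcp_pos: [624.7, -76.3, 44.5]
tcp_rot: [-3.135, 0.194, 0.002]
contact_force: [0.2, -0.0, -1.2]
opening: 16.6
clock: 37.28
tcp_pos: [626.1, -76.7, 28.9]
tcp_rot: [3.135, -0.194, 0.002]
contact_force: [-5.5, 1.4, 15.1]
opening: 16.4
tcp [626.1 -76.7  28.9] yaw -7.1 shift [ 0.0007 -0.0003 -0.0001] turn 0.0001 j [-0.23  0.37  0.06  1.27 -0.    1.47] t 37.275
```

Release, rise and check numerically.

```bash
python3 -m crank '[[[1,0,0,-0.002,0],[0.6,0,0,-0.002,0],[0.45,0,0,-0.002,0],[0.45,0,0,-0.002,0],[0.45,0,0,-0.002,0],[0.45,0,0,-0.03,0],[0.45,0,0,-0.08,0],[0.45,0,0,-0.14,0],[0.45,-0.01,-0.01,-0.2,0],[0.3,-0.02,-0.02,-0.26,0],[0.2,-0.027,-0.02,-0.272,0],[0,-0.027,-0.02,-0.272,0]]]'; python3 - <<'E'
from scr import *
im,c=snap("wrist","w17.png"); meas(im,c); 
my,cy=mask(im,(20,120,60),(35,255,255)); 
print([w(c,*p,17).round(1) for p in cv2.boxPoints(cv2.minAreaRect(cy[0]))])
go(444.2,244.3,240,5.4)
E
```

```text
clock: 38.78
tcp_pos: [601.8, -53.6, 299.2]
tcp_rot: [3.135, -0.194, 0.005]
contact_force: [-0.3, 0.1, 0.2]
opening: 83.8
orange 824.5 c [626.8 -73.3] size [64.2 16.9] ang 83.6 px box (333, 187, 17, 59)
yellow 2272.5 c [616.2 -74.7] size [90.6 56. ] ang 82.9 px box (306, 171, 49, 75)
[array([ 582., -116.,   17.]), array([594.1, -26.3,  17. ]), array([649.3, -33.2,  17. ]), array([ 641. , -123.5,   17. ])]
tcp [601.4 -53.6 297. ] yaw -7.1 shift [-0.1929 -0.2762  0.0571] turn -0.2183 j [-0.2   0.3   0.51  1.79 -0.    1.49] t 38.825
```

```bash
python3 -m crank '[[[0,-0.02,-0.03,0,-0.03],[0,-0.05,-0.07,0,-0.06],[0,-0.08,-0.115,0,-0.09],[0,-0.11,-0.16,0,-0.12],[0,-0.14,-0.205,0,-0.15],[0,-0.17,-0.245,0,-0.18],[0,-0.1929,-0.2762,0,-0.2183],[0,-0.1929,-0.2762,0,-0.2183],[0,-0.1929,-0.2762,0,-0.2183]]]'; python3 - <<'E'
from h import *
im,c=snap("wrist","w18.png"); go(444.2,244.3,146,5.4)
m,cs=mask(im,(105,120,40),(125,255,255),300)
for k in cs[:3]: print(cv2.contourArea(k),cv2.boundingRect(k))
k=cv2.convexHull(np.vstack(cs[:2]))[:,0]; 
bl=[w(c,*p,53)[:2].round(1) for p in k]; 
xh=np.array([.9956,.0941]);yh=np.array([-.0941,.9956]);L=np.array([480.5,248])
e=np.array(bl)-L; print("lip frame x",(e@xh).min(),(e@xh).max(),"y",(e@yh).min(),(e@yh).max())
g=im.max(2); q=px(c,(444.2,244.3,175)); print("grip exp",q)
u,v=map(int,q); s=(g[v-60:v+60:4,u-60:u+60:2]<45); print("\n".join(f"{v-60+4*i} "+"".join("#" if x else "." for x in r) for i,r in enumerate(s)),u-60)
# cells in basket: grey blobs
mg,cg=mask(im,(0,0,50),(180,45,190),80)
for k in cg: print(cv2.contourArea(k),cv2.boundingRect(k))
E
```

```text
clock: 39.95
tcp_pos: [443.9, 243.8, 295.5]
tcp_rot: [3.136, 0.148, -0.005]
contact_force: [0.0, -0.4, 0.4]
opening: 85.4
tcp [444.2 243.5 295.9] yaw 5.3 shift [ 0.0005 -0.001   0.1499] turn -0.0011 j [ 0.37  0.03  0.21  1.75 -0.    1.85] t 40.0
8007.5 (256, 113, 57, 160)
3945.0 (322, 112, 58, 161)
lip frame x -99.32742000000003 25.07576999999999 y -85.13076000000001 88.23003
grip exp (np.float64(317.44137608618564), np.float64(232.03225356380787))
172 ............................................................
176 ............................................................
180 ............................................................
184 ............................................................
188 ............................................................
192 ............................................................
196 ............................................................
200 ............................................................
204 ...........................#......#.........................
208 ..........................#########.......................
[... 960 characters left out ...]
.................
272 ............................................................
276 ............................................................
280 ............................................................
284 ............................................................
288 ............................................................ 257
28987.5 (350, 130, 224, 144)
13969.0 (0, 215, 132, 178)
1312.0 (308, 109, 34, 98)
829.0 (432, 312, 49, 66)
789.0 (154, 312, 50, 65)
765.0 (182, 224, 19, 68)
649.5 (607, 353, 33, 61)
642.0 (0, 396, 34, 29)
422.5 (294, 251, 29, 53)
403.5 (590, 261, 25, 28)
209.0 (509, 471, 34, 9)
185.5 (584, 152, 51, 94)
136.0 (561, 250, 18, 23)
125.5 (605, 248, 35, 58)
```

```bash
python3 -m crank '[[[0,0.0005,-0.0005,0.04,0],[0,0.0005,-0.0005,0.08,0],[0,0.0005,-0.0005,0.11,0],[0,0.0005,-0.0005,0.135,0],[0,0.0005,-0.0005,0.15,0],[0,0.0005,-0.0005,0.15,0]]]'; python3 -m crank '[[[1,0,0,0,0],[1,0,0,0,0],[1,0,0,0,0],[1,0,0,0,0],[1,0,0,0,0],[1,0,0,0,0],[1,0,0,0,0],[1,0,0,-0.002,0],[1,0,0,-0.004,0],[1,-0.005,0,-0.005,0],[1,-0.015,0,-0.005,0],[1,-0.027,0,-0.005,0]]]' 80; python3 -m crank '[[[1,-0.013,0,0,0],[1,-0.025,0,0,0],[1,-0.036,0,0,0],[1,-0.042,0,0,0],[1,-0.042,0,0,0],[1,-0.042,0,-0.02,0],[1,-0.042,0,-0.05,0],[1,-0.042,0,-0.08,0],[1,-0.042,0,-0.1,0],[1,-0.042,0,-0.1,0]]]';python3 - <<'E'
from h import *
go(440,-30,270,0)
E
```

```text
clock: 40.75
tcp_pos: [444.0, 243.9, 146.3]
tcp_rot: [3.137, 0.146, -0.005]
contact_force: [-0.5, 0.8, 0.8]
opening: 85.3
clock: 42.25
tcp_pos: [416.7, 242.3, 152.5]
tcp_rot: [3.138, 0.148, -0.001]
contact_force: [-0.4, -0.5, -2.7]
opening: 12.8
clock: 43.5
tcp_pos: [377.5, 239.0, 254.8]
tcp_rot: [-3.137, -0.148, -0.007]
contact_force: [0.4, -0.6, -3.3]
opening: 12.5
tcp [377.5 239.  254.8] yaw 5.4 shift [ 0.0371  0.2737 -0.0154] turn 0.0941 j [ 0.41 -0.15 -0.05  1.67 -0.    1.89] t 43.5
```

```bash
python3 -m crank '[[[1,0,0.008,0,0.004],[1,-0.001,0.025,0,0.01],[1,-0.003,0.052,0,0.015],[1,-0.0045,0.087,0,0.02],[1,-0.006,0.125,0,0.03],[1,-0.008,0.163,0,0.035],[1,-0.01,0.2,0,0.04],[1,-0.012,0.238,0,0.05],[1,-0.0135,0.276,0,0.06],[1,-0.015,0.314,0,0.07],[1,-0.017,0.35,0,0.08],[1,-0.0185,0.383,0,0.09]]]';  python3 - <<'E'
from h import *
go(400,-248.6,255,0)
E
```

```text
clock: 45.0
tcp_pos: [392.1, -146.4, 251.8]
tcp_rot: [-3.141, -0.004, 0.003]
contact_force: [-0.1, -0.2, -3.6]
opening: 12.5
tcp [ 392.1 -146.4  251.8] yaw 0.1 shift [ 0.0076  0.1022 -0.0033] turn 0.0023 j [-0.52 -0.22 -0.11  1.68 -0.    1.05] t 45.0
```

```bash
python3 -m crank '[[[1,0.002,0.03,-0.003,0.002],[1,0.004,0.055,-0.003,0.002],[1,0.006,0.08,-0.003,0.002],[1,0.0076,0.096,-0.003,0.002],[1,0.0076,0.102,-0.003,0.002],[1,0.0076,0.102,-0.003,0.002],[1,0.0076,0.102,-0.003,0.002],[1,0.0076,0.102,-0.003,0.002]]]';  python3 - <<'E'
from h import *
go(519.5,-248.6,255,0)
im,c=snap("wrist","w19.png"); g=im.max(2)
# held bail grip and hook as seen: expected pixels
for p in [(400,-248.6,274),(400,-230.6,284),(400,-266.6,284)]: print(px(c,p))
for p in [(497.5,-210.6,247),(497.5,-286.6,247),(604.5,-248.6,241)]: print("hook",px(c,p))
f=lambda a:"".join("%4d"%x for x in a)
u,v=map(int,px(c,(520,-210.6,241))); print(u,v,f(g[v-16:v+17,u+60])); 
s=mask(im,(0,0,100),(180,30,255))[0][90:330:5,400:640:4]; print("\n".join(f"{90+5*i} "+"".join("#" if x else "." for x in r) for i,r in enumerate(s)))
E
```

```text
clock: 46.0
tcp_pos: [401.7, -245.9, 256.0]
tcp_rot: [-3.142, -0.005, -0.0]
contact_force: [-0.5, 0.4, -3.2]
opening: 12.7
tcp [ 401.7 -245.9  256. ] yaw 0.2 shift [0.1178 0.0031 0.0011] turn 0.0034 j [-0.69 -0.08  0.02  1.67  0.    0.88] t 46.0
(np.float64(311.30923765438484), np.float64(340.42081818517937))
(np.float64(310.7708751815927), np.float64(312.74663995877626))
(np.float64(311.051656727232), np.float64(395.3766307888121))
hook (np.float64(535.7823775164791), np.float64(230.04876570217976))
hook (np.float64(506.6445391952935), np.float64(375.49162095386305))
hook (np.float64(734.1336369534727), np.float64(302.2968172679073))
577 226   26  28  26  28  26  25  25  25  27  44  94 141 169 187 197 206 212 219 229 234 230 217 203 193 180 163 137 103  56  25  25  27  24
90 ............................................................
95 ............................................................
100 ............................................................
105 ............................................................
110 ......................................................
[... 2101 characters left out ...]
..................................................
280 .#..........................................................
285 .#..........................................................
290 ............................................................
295 ............................................................
300 ............................................................
305 ............................................................
310 ............................................................
315 #...........................................................
320 #...........................................................
325 ............................................................
```

```bash
python3 -m crank '[[[1,0.006,0.001,0,0.003],[1,0.018,0.0015,0,0.003],[1,0.032,0.002,0,0.003],[1,0.046,0.002,0,0.003],[1,0.06,0.002,0,0.003],[1,0.074,0.002,0,0.003],[1,0.088,0.002,0,0.003],[1,0.1,0.002,0,0.003],[1,0.11,0.002,0,0.003],[1,0.116,0.002,0,0.003],[1,0.1178,0.002,0,0.003],[1,0.1178,0.002,0,0.003]]]';  python3 - <<'E'
from h import *
go(519.5,-248.6,221,0)
im,c=snap("wrist","w20.png"); 
for p in [(497.5,-210.6,247),(519.5,-210.6,236),(604.5,-248.6,241),(519.5,-210.6,275)]: print(px(c,p))
s=mask(im,(0,0,100),(180,30,255))[0][180:340:5,250:490:4]; print("\n".join(f"{180+5*i} "+"".join("#" if x else "." for x in r) for i,r in enumerate(s)))
E
```

```text
clock: 47.55
tcp_pos: [519.2, -248.3, 255.9]
tcp_rot: [3.142, -0.001, -0.0]
contact_force: [-0.6, 0.0, -3.2]
opening: 12.8
tcp [ 519.2 -248.3  255.9] yaw -0.0 shift [0.0003 0.0003 0.0349] turn -0.0007 j [-0.56  0.19  0.3   1.68 -0.    1.01] t 47.55
(np.float64(265.2999570777336), np.float64(224.45715968098943))
(np.float64(316.1811538773284), np.float64(218.01010218801676))
(np.float64(492.89297988917417), np.float64(296.917693019919))
(np.float64(315.9305115318016), np.float64(245.17907730952876))
180 ...............######....................##########........#
185 ...............#####.....................####...............
190 ...............#####........................................
195 ...............#####........................................
200 ...............#####........................................
205 ...............#####..##....................................
210 ...............###########..................................
215 .........###################################################
220 .....#######################################################
225 ....###
[... 783 characters left out ...]
.....#####........................................
290 ...............#####........................................
295 ................###........................................#
300 .......................##..................................#
305 ........................#..................................#
310 .........#..............#..................................#
315 .........##............###.................................#
320 .........###...........###................................##
325 .........###...........###................................##
330 ........####............##................................##
335 ........###...............................................##
```

```bash
python3 -m crank '[[[1,0,0,0.008,0],[1,0,0,0.016,0],[1,0,0,0.022,0],[1,0,0,0.027,0],[1,0,0,0.03,0],[1,0,0,0.033,0],[1,0,0,0.036,0],[1,0,0,0.039,0],[1,0,0,0.042,0],[1,0,0,0.045,0],[1,0,0,0.047,0],[1,0,0,0.047,0]]]';  python3 -m crank '[[[1,0,0,0.003,0],[1,0,0,0.005,0],[1,0,0,0.007,0],[1,0,0,0.008,0],[1,0,0,0.008,0],[1,0,0,0.008,0],[1,0,0,0.008,0],[1,0,0,0.008,0]]]'
```

```text
clock: 49.1
tcp_pos: [519.4, -248.2, 208.8]
tcp_rot: [-3.142, 0.001, 0.0]
contact_force: [-0.7, -0.0, -2.3]
opening: 12.5
clock: 50.1
tcp_pos: [519.4, -248.2, 200.9]
tcp_rot: [-3.142, 0.001, -0.0]
contact_force: [-0.4, 1.0, -1.5]
opening: 12.8
```

```bash
python3 -m crank '[[[1,0,0,0.002,0],[1,0,0,0.004,0],[1,0,0,0.005,0],[1,0,0,0.006,0],[1,0,0,0.006,0],[1,0,0,0.006,0],[1,0,0,0.006,0],[1,0,0,0.006,0]]]';  python3 -m crank '[[[1,0,0,0.001,0],[1,0,0,0.002,0],[1,0,0,0.003,0],[1,0,0,0.003,0],[1,0,0,0.003,0],[1,0,0,0.003,0],[1,0,0,0.003,0],[1,0,0,0.003,0]]]'; python3 - <<'E'
from h import *
F=[]
for i in range(8): arm.camera("top"); F.append(arm.read_state()["contact_force"])
print(np.mean(F,0)); go(519.5,-248.6,221,0)
E
```

```text
clock: 51.1
tcp_pos: [519.4, -248.2, 194.9]
tcp_rot: [3.142, -0.001, 0.0]
contact_force: [-1.6, 1.8, 0.2]
opening: 12.5
clock: 52.1
tcp_pos: [519.4, -248.2, 191.8]
tcp_rot: [-3.142, 0.001, 0.0]
contact_force: [-1.5, 2.2, 0.8]
opening: 12.6
[-1.2469016   1.15323298  0.60030761]
tcp [ 519.4 -248.3  191.8] yaw -0.0 shift [ 0.0001  0.0003 -0.0292] turn -0.0007 j [-0.56  0.17  0.16  1.55  0.    1.01] t 52.5
```

```bash
python3 -m crank '[[[1,0,0,-0.001,0],[1,0,0,-0.0015,0],[1,0,0,-0.0015,0],[0.8,0,0,-0.0015,0],[0.75,0,0,-0.0015,0],[0.7,0,0,-0.0015,0],[0.6,0,0,-0.0015,0],[0.5,0,0,-0.0015,0],[0.4,0,0,-0.0015,0],[0.4,0,0,-0.0015,0]]]'; python3 - <<'E'
from h import *
im,c=snap("wrist","w21.png"); go(0,0,0)
for z in (205,210,215,220): print(z,px(c,(519.5,-248.6+18,z+10)),px(c,(519.5,-266.6,z+10)))
g=im.max(2); 
s=(g[200:400:5,220:420:3]<45); print("\n".join(f"{200+5*i} "+"".join("#" if x else "." for x in r) for i,r in enumerate(s)))
E
```

```text
clock: 53.75
tcp_pos: [519.4, -248.2, 193.3]
tcp_rot: [3.142, -0.001, 0.0]
contact_force: [0.9, 0.9, -0.9]
opening: 51.4
tcp [ 519.4 -248.2  193.3] yaw -0.0 shift [-0.5196 -0.2479  0.1933] turn 0.0 j [-0.56  0.17  0.16  1.56  0.    1.01] t 53.8
205 (np.float64(315.60820573449996), np.float64(298.58226932453374)) (np.float64(315.86463780093345), np.float64(379.33394061951776))
210 (np.float64(315.5591566586108), np.float64(305.0444954964422)) (np.float64(315.8281858763172), np.float64(387.99979591120825))
215 (np.float64(315.5063720952687), np.float64(311.99887293409915)) (np.float64(315.78918907591964), np.float64(397.27065424423824))
220 (np.float64(315.4494084198705), np.float64(319.5038492732695)) (np.float64(315.74737125616923), np.float64(407.21216428481017))
200 ...................................................................
205 ...................................................................
210 ...................................................................
215 ...................................................................
220 .................................
[... 1854 characters left out ...]
...........############................######....###
355 ###...######..............############................######...####
360 ###########...............############................#############
365 ###########...............############.................############
370 ##########................############.................############
375 ##########................############..................###########
380 ##########................###########...................###########
385 #########..................##########....................##########
390 #########...................########.....................##########
395 ########.................................................##########
```

```bash
python3 -m crank '[[[0.4,0,0,-0.01,0],[0.4,0,0,-0.03,0],[0.4,0,0,-0.06,0],[0.4,0,0,-0.1,0],[0.4,0,0,-0.15,0],[0.4,-0.03,0,-0.18,0],[0.4,-0.06,-0.03,-0.2,0],[0.4,-0.07,-0.08,-0.2,0],[0.4,-0.07,-0.13,-0.2,0],[0.4,-0.07,-0.15,-0.2,0],[0.4,-0.07,-0.15,-0.2,0],[0.4,-0.07,-0.15,-0.2,0]]]'; python3 - <<'E'
from scr import *
im,c=snap("wrist","w22.png"); go(0,0,0); meas(im,c)
m,cs=mask(im,(105,120,40),(125,255,255),300)
for k in cs[:3]: print("blue",cv2.contourArea(k),cv2.boundingRect(k))
for z in (43,48,53,58):
  print(z,[tuple(np.round(px(c,(519.5+a,-248.6+b,z+50)),0)) for a,b in((-60,85),(60,85),(60,-85),(-60,-85))])
sc,cc=snap("scene","s22.png"); red=mask(sc,(0,150,90),(6,255,255),4)[1]
for k in red[:6]: print("red",cv2.boundingRect(k))
print("pointer region",px(cc,(664,-248.6,240)),px(cc,(664,-248.6,300)),px(cc,(519.5,-248.6,212)))
b=mask(sc,(105,120,40),(125,255,255),100)[1]
for k in b[:4]: print("sblue",cv2.boundingRect(k),cv2.contourArea(k))
print("pred",[tuple(np.round(px(cc,(519.5+a,-248.6+b,z)),0)) for z in(47,100) for a,b in((-60,85),(60,85),(60,-85),(-60,-85))])
E
```

```text
clock: 55.3
tcp_pos: [449.6, -98.7, 393.7]
tcp_rot: [3.141, -0.001, 0.001]
contact_force: [-0.2, 0.1, -0.1]
opening: 51.1
tcp [449.6 -98.9 393.4] yaw -0.1 shift [-0.4498 -0.0985  0.3933] turn 0.0 j [-0.36 -0.01  0.38  1.96 -0.    1.21] t 55.35
orange 690.5 c [625.3 -76.2] size [29.3 61.1] ang 4.6 px box (441, 145, 25, 48)
yellow 1677.5 c [616.7 -75.7] size [92.1 55.3] ang 82.8 px box (410, 129, 52, 70)
blue 8329.0 (320, 231, 100, 128)
43 [(np.float64(324.0), np.float64(241.0)), (np.float64(417.0), np.float64(240.0)), (np.float64(407.0), np.float64(353.0)), (np.float64(324.0), np.float64(353.0))]
48 [(np.float64(324.0), np.float64(242.0)), (np.float64(418.0), np.float64(242.0)), (np.float64(408.0), np.float64(355.0)), (np.float64(324.0), np.float64(355.0))]
53 [(np.float64(324.0), np.float64(243.0)), (np.float64(420.0), np.float64(243.0)), (np.float64(409.0), np.float64(357.0)), (np.float64(324.0), np.float64(357.0))]
58 [(np.float64(324.0), np.float64(244.0)), (np.float64(421.0), np.float64(244.0)), (np.float64(410.0), np.float64(360.0)), (np.float64(324.0), np.float64(360.0))]
red (576, 290, 51, 37)
red (625, 329, 15, 48)
red (453, 208, 18, 18)
red (353, 158, 11, 8)
red (288, 228, 14, 12)
red (400, 198, 27, 15)
pointer region (np.float64(348.1903631735804), np.float64(165.6829382807518)) (np.float64(348.41803851306895), np.float64(147.67657559080982)) (np.float64(387.33063125224777), np.float64(180.0719603322408))
sblue (358, 204, 57, 37) 1251.0
sblue (27, 427, 50, 37) 1007.0
sblue (609, 221, 31, 26) 484.5
sblue (193, 437, 69, 43) 283.0
pred [(np.float64(390.0), np.float64(241.0)), (np.float64(357.0), np.float64(233.0)), (np.float64(380.0), np.float64(217.0)), (np.float64(412.0), np.float64(224.0)), (np.float64(391.0), np.float64(225.0)), (np.float64(357.0), np.float64(218.0)), (np.float64(381.0), np.float64(203.0)), (np.float64(413.0), np.float64(209.0))]
```

```bash
python3 - <<'E'
from h import *
im,c=snap("wrist","w23.png"); sc,_=snap("scene","s23.png")
print("motion",np.abs(cv2.imread("pics/s22.png").astype(int)-sc)[130:260,330:430].mean(), np.abs(cv2.imread("pics/w22.png").astype(int)-im)[200:400,300:440].mean())
m,cs=mask(im,(105,120,40),(125,255,255),300); inside=cv2.drawContours(np.zeros(m.shape,np.uint8),[cv2.convexHull(cs[0])],-1,255,-1)
h=cv2.cvtColor(im,cv2.COLOR_BGR2HSV); g=cv2.inRange(h,np.array((0,0,25)),np.array((180,90,200)))&inside
for k in cv2.findContours(g,cv2.RETR_EXTERNAL,cv2.CHAIN_APPROX_NONE)[0]:
    a=cv2.contourArea(k)
    if a>30: print("grey in basket",a,cv2.boundingRect(k))
print("cell dia px",362*24.4/(c["extrinsics"][2,3]-55))
# deck in scene view
B=np.array([580.2,258.5]);xh=np.array([.9956,.0941]);yh=np.array([-.0941,.9956])
cc=arm.get_calibration("scene")
P=np.array([px(cc,(*(B+a*xh+b*yh),75)) for a,b in((-96,-45),(60,-45),(60,60),(-96,60))],np.int32)
for f in("s3.png","s23.png"):
    i=cv2.imread("pics/"+f); mm=cv2.fillPoly(np.zeros(i.shape[:2],np.uint8),[P],255); gg=cv2.cvtColor(i,cv2.COLOR_BGR2GRAY)[mm>0]; print(f,len(gg),np.percentile(gg,[0,1,5,20,50]))
x,y,ww,hh=330,210,110,150
s=g[230:360:4,318:424:2]; print("\n".join("".join("#" if q else "." for q in r) for r in s))
E
```

```text
motion 3.334846153846154 2.6341785714285715
grey in basket 95.5 (364, 318, 14, 13)
grey in basket 178.5 (357, 303, 16, 16)
grey in basket 1461.5 (356, 233, 50, 102)
cell dia px 18.37486300882142
s3.png 1364 [ 65.    81.63 106.15 148.   196.  ]
s23.png 1364 [108. 115. 122. 194. 198.]
.....................................................
.....................########.................#......
......................########..................##...
.........................###.........................
..........................###........................
...........................###.......................
.......................#########.....................
.....................###########.....................
....................##############...................
.....................#######..####...................
...............................####...............#..
...............................####..................
............................#######..................
......................##############.................
....................################.................
......
[... 265 characters left out ...]
...................########......#######............
....................########.......########..........
.......................##....#......########.........
.........................#####......########.........
.......................#######.......######..........
.........................#............###............
.....................................................
.....................................................
.....................................................
.....................................................
.....................................................
.....................................................
.................######..............................
```

```bash
python3 -m crank '[[[0.4,0,0,0,0],[0.4,0,0,0,0],[0.4,0,0,0,0],[0.4,0,0,0,0],[0.4,0,0,0,0],[0.4,0,0,0,0],[0.4,0,0,0,0],[0.4,0,0,0,0]]]'; python3 - <<'E'
from h import *
im,c=snap("wrist","w24.png"); print(cv2.boundingRect(mask(im,(105,120,40),(125,255,255),300)[1][0]))
arm.sign_off()
E
```

```text
clock: 56.5
tcp_pos: [449.5, -98.2, 393.3]
tcp_rot: [3.142, -0.001, 0.0]
contact_force: [-0.2, -0.2, -0.6]
opening: 51.1
(321, 232, 99, 127)
the job is handed in; nothing more can be done
```

The job is done and handed in at about 56 s on the clock. All four cells that were on the board are in the basket, and the loaded basket hangs on the scale's hook.

**What I did**
- I tucked the basket about 25 mm under the lip and swept the cells in with the scraper.
- I put the scraper back on its mat, drew the basket clear and hung it on the hook. I let its weight down until the wrist force was about zero, then released it.

**What went wrong on the way**
- **First sweep:** my grip was about 4 mm off the scraper's centre, so its edge rode on the side rim and it passed over one cell. I set the scraper down flat on the deck, gripped it again and swept twice more. I never touched a cell with the fingers.
- **Scraper knocked aside:** after I first laid it on the mat it was found about 29 mm off. I put it back before hanging the basket.

**Last checks**
- **Deck and cells:** the deck reads empty, and four cell-sized grey patches show inside the basket. Two of those run into the bail in the image, so the count is by eye.
- **Scraper:** it is within about 1 mm of the mat's centre and in line with it.
- **Basket:** its outline matches a level basket on the hook in two cameras and was steady (within a pixel). The hook went down about 27 mm by the gripper's height.

**Not checked**
- I had used up the 16 pictures, so the hanging and final checks are from image measurements only.
- I did not read the pointer itself.
- I did not re-measure the meter, vial and jar at the end; nothing I did went near them.

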